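# Cap the die tubes and punch the ticket

### The job

Put every blue cap that is on the bench on the die tube it fits, pressed by hand fully home and level; the caps look alike, so find each one's tube by trying, and leave a tube without a cap open. When all are on, pick up the mallet and with its head drive the sprung red punch pin at least halfway down in a brisk blow, to punch the ticket, let it spring back, and stand the mallet on its head on the green mat again. Touch neither the punch with the gripper nor the caps and tubes with the mallet, and leave the tape, glue and cards where they are.

Things in the scene. Friction and masses are not known exactly. Their poses are not given: they have to be found in the camera images.
- cap_1: Blue disc cap, 67 mm diameter, black round knob on top (24 mm diameter, 34 mm tall), about 90 g; may be absent. All look alike. Origin: centre of underside, z up. Heights over origin: foot of inner plug 0, edge of outer skirt 4 mm, underside of disc (lies on the tube's rim when home) 20, top of disc 28, top of knob 62 mm. 
- cap_2: Blue disc cap, 67 mm diameter, black round knob on top (24 mm diameter, 34 mm tall), about 90 g; may be absent. All look alike. Origin: centre of underside, z up. Heights over origin: foot of inner plug 0, edge of outer skirt 4 mm, underside of disc (lies on the tube's rim when home) 20, top of disc 28, top of knob 62 mm. 
- cap_3: Blue disc cap, 67 mm diameter, black round knob on top (24 mm diameter, 34 mm tall), about 90 g; may be absent. All look alike. Origin: centre of underside, z up. Heights over origin: foot of inner plug 0, edge of outer skirt 4 mm, underside of disc (lies on the tube's rim when home) 20, top of disc 28, top of knob 62 mm. 
- cap_4: Blue disc cap, 67 mm diameter, black round knob on top (24 mm diameter, 34 mm tall), about 90 g; may be absent. All look alike. Origin: centre of underside, z up. Heights over origin: foot of inner plug 0, edge of outer skirt 4 mm, underside of disc (lies on the tube's rim when home) 20, top of disc 28, top of knob 62 mm. 
- tube_a: Fixed upright aluminium tube, open at the top, wall 4 mm, rim 90 mm above the bench, on a 76 mm square steel foot; drill bits inside. Outer diameter 40, 46, 52 or 58 mm, one of each. Origin: centre of underside. Its wall enters the groove between plug and skirt of its own cap with 1.2 mm play each side (plug tapered at the foot); a wrong cap stops at least 14 mm short of home.
- tube_b: Fixed upright aluminium tube, open at the top, wall 4 mm, rim 90 mm above the bench, on a 76 mm square steel foot; drill bits inside. Outer diameter 40, 46, 52 or 58 mm, one of each. Origin: centre of underside. Its wall enters the groove between plug and skirt of its own cap with 1.2 mm play each side (plug tapered at the foot); a wrong cap stops at least 14 mm short of home.
- tube_c: Fixed upright aluminium tube, open at the top, wall 4 mm, rim 90 mm above the bench, on a 76 mm square steel foot; drill bits inside. Outer diameter 40, 46, 52 or 58 mm, one of each. Origin: centre of underside. Its wall enters the groove between plug and skirt of its own cap with 1.2 mm play each side (plug tapered at the foot); a wrong cap stops at least 14 mm short of home.
- tube_d: Fixed upright aluminium tube, open at the top, wall 4 mm, rim 90 mm above the bench, on a 76 mm square steel foot; drill bits inside. Outer diameter 40, 46, 52 or 58 mm, one of each. Origin: centre of underside. Its wall enters the groove between plug and skirt of its own cap with 1.2 mm play each side (plug tapered at the foot); a wrong cap stops at least 14 mm short of home.
- punch: Fixed ticket punch: 110 x 100 mm dark steel base, 60 mm white block up to 70 mm, collar 40 mm in diameter up to 82 mm; the red-headed pin with its spring stands out of the top. Origin: centre of the underside, below the pin.
- punch_top (a point): Centre of the top face of the punch pin's red head (28 mm diameter, 12 mm thick), 132 mm above the bench when up; moves with the pin.
- punch_pin (a joint): How far the pin is down, m: 0 up, 0.030 at its lower stop. Spring: 3 N to start, 7.5 N at the stop; it springs back by itself.
- mallet: Mallet stood on its head: black rubber head 48 mm in diameter, 72 mm tall, orange band; level wooden handle 20 mm wide, 24 mm high, axis 36 mm above the origin, running along the mallet's -x from the head's side (24 mm from its axis) to 133 mm. Origin: centre of the lower striking face; z up along the head. Mass 0.2 to 0.36 kg, mostly head: hold the handle close to the head.
- mat: Fixed green mat, 130 x 130 mm, 6 mm thick, where the mallet stands. Origin: centre of the underside.
- tape: Bystander: roll of yellow tape lying flat, 96 mm diameter, 25 mm high. Origin: centre of the underside.
- glue: Bystander: white glue bottle, 52 mm diameter, 130 mm tall. Origin: centre of the underside.
- cards: Bystander: block of cards, 90 x 55 x 35 mm. Origin: centre of the underside.
Not all that is in view belongs to the job. Several things have the shape of the mat; the one meant has the colours described above.

How it is judged (in metres and radians):
On the way, in this order (a step that is already met when the one before it is completed fails the run):
1. every cap present sits fully home on the tube it fits (((z of cap_1 in the frame of tube_a below 0.0725 m and horizontal distance between cap_1 and tube_a below 0.004 m) or (z of cap_1 in the frame of tube_b below 0.0725 m and horizontal distance between cap_1 and tube_b below 0.004 m) or (z of cap_1 in the frame of tube_c below 0.0725 m and horizontal distance between cap_1 and tube_c below 0.004 m) or (z of cap_1 in the frame of tube_d below 0.0725 m and horizontal distance between cap_1 and tube_d below 0.004 m)) and angle between each of cap_1, cap_2, cap_3, cap_4's own z axis and vertical below 0.06 rad and ((z of cap_2 in the frame of tube_a below 0.0725 m and horizontal distance between cap_2 and tube_a below 0.004 m) or (z of cap_2 in the frame of tube_b below 0.0725 m and horizontal distance between cap_2 and tube_b below 0.004 m) or (z of cap_2 in the frame of tube_c below 0.0725 m and horizontal distance between cap_2 and tube_c below 0.004 m) or (z of cap_2 in the frame of tube_d below 0.0725 m and horizontal distance between cap_2 and tube_d below 0.004 m)) and ((z of cap_3 in the frame of tube_a below 0.0725 m and horizontal distance between cap_3 and tube_a below 0.004 m) or (z of cap_3 in the frame of tube_b below 0.0725 m and horizontal distance between cap_3 and tube_b below 0.004 m) or (z of cap_3 in the frame of tube_c below 0.0725 m and horizontal distance between cap_3 and tube_c below 0.004 m) or (z of cap_3 in the frame of tube_d below 0.0725 m and horizontal distance between cap_3 and tube_d below 0.004 m)) and ((z of cap_4 in the frame of tube_a below 0.0725 m and horizontal distance between cap_4 and tube_a below 0.004 m) or (z of cap_4 in the frame of tube_b below 0.0725 m and horizontal distance between cap_4 and tube_b below 0.004 m) or (z of cap_4 in the frame of tube_c below 0.0725 m and horizontal distance between cap_4 and tube_c below 0.004 m) or (z of cap_4 in the frame of tube_d below 0.0725 m and horizontal distance between cap_4 and tube_d below 0.004 m))), for 0.3 s.
2. the mallet's head drives the punch pin briskly down: more than 12 mm down while still moving down faster than 0.03 m/s (value of joint punch_pin above 0.012 m and velocity of joint punch_pin above 0.03 m/s and distance between mallet and punch_top below 0.035 m).
At the end, for the whole second after the job is handed in: Every cap present is fully home on the tube it fits (within 2.5 mm of the rim, within 4 mm of centre, level within 0.06 rad); the pin is up again (under 4 mm down); the mallet stands at rest on its head on the mat, its head's centre within 55 mm of the mat's centre, upright within 0.1 rad (all of step 1 and value of joint punch_pin below 0.004 m and horizontal distance between mallet and mat below 0.055 m and angle between mallet's own z axis and vertical below 0.1 rad and z of mallet in the frame of mat below 0.012 m and linear speed of mallet below 0.02 m/s); the robot touches nothing.
It fails at once if the robot itself pushes on the punch (contact force between any of the fingers, the arm and punch above 2 N).
It fails at once if the mallet strikes a cap or a tube (contact force between mallet and cap_1 above 2 N or contact force between mallet and cap_2 above 2 N or contact force between mallet and cap_3 above 2 N or contact force between mallet and cap_4 above 2 N or contact force between mallet and tube_a above 2 N or contact force between mallet and tube_b above 2 N or contact force between mallet and tube_c above 2 N or contact force between mallet and tube_d above 2 N).
It fails at once if tape, glue or cards are displaced by more than 30 mm or the glue is tipped (distance of any of tape, glue, cards from where it was at the start of the episode above 0.03 m or angle between glue's own z axis and vertical above 0.5 rad).
Of cap_1, cap_2, cap_3, cap_4 only 3 to 4 are there at a start; the rules pass over those that are not, and their reading is None.
At some moment in a run one of cap_1, cap_2, cap_3, cap_4 may be knocked a few centimetres aside while the robot is not near it.
It also fails if it takes over 208 s, if anything falls off the work surface, if the arm or the gripper's body presses on something with over 40 N, if the wrist force passes 120 N, or if a joint passes its speed limit or range.

### The arm

A 6-joint arm with a two-finger parallel gripper is mounted at the origin on the work surface. World frame = base frame: x ahead of the robot, y to its left, z up, the work surface at z = 0. Lengths are in mm, angles in rad, forces in N, time in s.
With the tool pointing down it reaches from about 325 to 875 mm from the base axis. Payload 4.4 kg.
Tool frame: the origin (TCP) lies between the finger pads; the fingertips stand 17 mm ahead of it and the grasp point (between the pads) lies 2 mm behind it; x points along the fingers, z is the direction in which the jaws open and shut, and the axes are right-handed (so a half turn about x gives the same grasp; the last joint's range is limited). The gripper opens to 85 mm and grips with 20 to 120 N. Pads are 22 mm wide; open, the fingers measure 114 mm over their backs; the gripper's body (76 mm by 85 mm) begins 54 mm behind the grasp point. The pads swing forward as they close: fully open they stand 13 mm farther back than shut.
Start: joints at [-1.433, 0.207, 1.542, -0, 1.393, -0.15], TCP at [163.749, -551.193, 248.282] pointing down, gripper open.
Joint ranges: [-2.73, 2.73], [-0.86, 2.22], [0.23, 2.46], [-1.11, 4.25], [0.08, 2.63], [-2.82, 2.82]. Speed limits (rad/s): [2.79, 2.79, 3.14, 3.14, 3.14, 3.14].

### API

Orientations are given as a unit quaternion [x, y, z, w].
In Python, from station import env gives the robot as it stands.
- The arm moves only by the tool step_arm, never from a script. Its argument "steps" is a list of rows, each a list of 7 numbers: the opening, from -1 (shut) to 1 (fully open), so that 0 is half open, then the shift along the world's x, y, z in cm, then the turn, a rotation vector about the world's x, y, z in rad. In form: [[hand, x, y, z, ax, ay, az], ...]. A call has 1 to 12 rows; each row is the pose to reach, as a shift and turn from the pose commanded when the call began; what a row does not reach only later rows make up. A row lasts 1/8 s, in which the tool goes at most 62.5 mm and 10.7 degrees, less where a joint would pass 70% of its speed; a pose out of reach is approached as far as the arm can. A call with a gripper value outside its range is refused whole. The fingers move at their own pace and stop on an object; "grip_force" is the grip in N (left out, the last holds). Time passes only in rows, so rows that repeat a pose let the fingers close. It gives the time, the measured TCP pose, the force and the opening at its end, in the units of the state.
- env.state(): the state, without advancing time (a new reading comes with each control period).
- env.camera(name): name is "scene" or "side" or "wrist"; returns (picture, depth): 400x640x3 uint8, blue, green, red; 400x640 float32, mm along the optical axis (not along the pixel's ray), 0 where there is no reading.
- env.camera_model(name): a dict with "K" (3x3 intrinsics, pixels), "xyz" and "orientation" of the camera in the world; the wrist camera has in their place "hand_eye" (4x4, takes a point from camera to tool coordinates, whose origin is the TCP and whose axes are the tool frame's). Camera axes: x right, y down, z forward; pixel columns grow to the right and rows downward; lengths in mm; the calibration is good to about 2 mm. A picture is of the moment at which its call begins: read the wrist's pose just before it. camera_model takes no time and is no camera call.
- env.sign_off(): hands the job in, once; it reports no verdict.
The state is a dict: "clock": time; "q": joint angles; "joint_vel": joint speeds; "tau": joint torques, N m; "ee_pos": TCP position; "ee_rot": TCP orientation; "wrist_force": force on the tool from outside, world axes, zero at the start; "ft_torque": the same for the moment, N m; "grip_width": finger opening in mm.
Only numpy, scipy, OpenCV 4.12 (cv2) and the standard library are available. Lean on these libraries where they do the work, as an engineer would, in place of code of your own. Each camera call takes 0.05 s, during which the arm holds its last target. There are 200 camera calls.

## Working session

There is one attempt and no reset: what is moved stays moved. The work goes in short steps, Python scripts to look and compute and a tool call to move; the robot and the scene stay as the last step left them, time stands still between calls to the robot, and variables do not carry over. Pictures are saved under pics/ and viewed, about 12 in all and at most 16, crops included, and the job is handed in when it is done.

Besides the shell and the picture viewer there is one more tool, called by a JSON object that holds its "method" and its "body". step_arm: Moves the arm, as the interface text tells. Its arguments: {"type":"object","properties":{"steps":{"type":"array"},"grip_force":{"type":"number"}},"required":["steps"]}

```bash
ls; mkdir -p pics; cat > h.py <<'E'
import numpy as np, cv2
from scipy.spatial.transform import Rotation as R
from station import env
def cloud(name):
    s=env.state(); im,d=env.camera(name); m=env.camera_model(name); K=np.array(m["K"])
    v,u=np.mgrid[:400,:640]; d=d.astype(float)
    p=np.stack([(u-K[0,2])/K[0,0]*d,(v-K[1,2])/K[1,1]*d,d],-1)
    if "hand_eye" in m:
        T=np.array(m["hand_eye"]); p=p@T[:3,:3].T+T[:3,3]
        p=p@R.from_quat(s["ee_rot"]).as_matrix().T+np.array(s["ee_pos"])
    else: p=p@R.from_quat(m["orientation"]).as_matrix().T+np.array(m["xyz"])
    p[d==0]=np.nan
    return im,p
E
python3 - <<'E'
from h import *
for n in ["scene","side"]:
    im,p=cloud(n); cv2.imwrite(f"pics/{n}0.png",im); np.savez(f"/tmp/{n}0.npz",im=im,p=p)
    m=env.camera_model(n); print(n,m["xyz"])
print(env.state())
E
```

```text
pics
scene [1413.77188653  179.50749801  897.30131465]
side [416.83630616 699.92627641 802.46032355]
{'clock': 0.1, 'q': array([-1.43249656e+00,  2.07363973e-01,  1.54287038e+00,  8.39505172e-06,
        1.39350854e+00, -1.50482604e-01]), 'joint_vel': array([-1.38743914e-03, -1.85784512e-04, -2.05772599e-03,  2.13984867e-03,
        8.90142530e-04,  5.60381590e-05]), 'tau': array([-7.99680111e-04, -3.84091616e+01, -2.92548877e+01, -3.44528335e-04,
        4.90694292e-03, -1.02578733e-05]), 'ee_pos': array([ 163.65822976, -550.51137776,  247.19715901]), 'ee_rot': array([ 0.42339491,  0.56727339, -0.42230916,  0.566209  ]), 'wrist_force': array([-0.89994661,  0.87236795,  0.18867782]), 'ft_torque': array([-0.01019896, -0.01274517,  0.0582969 ]), 'grip_width': 85.60817041734924}
```

View pics/scene0.png

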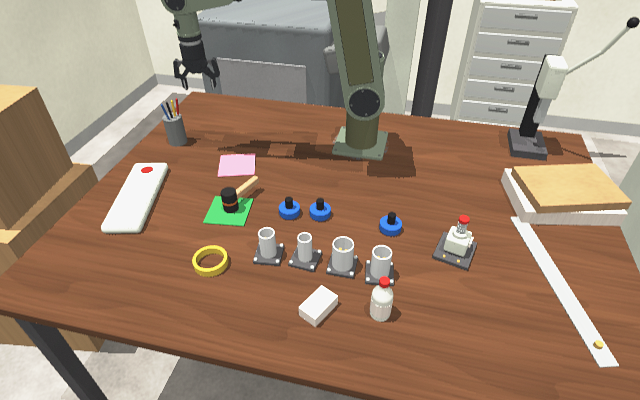

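View pics/side0.png

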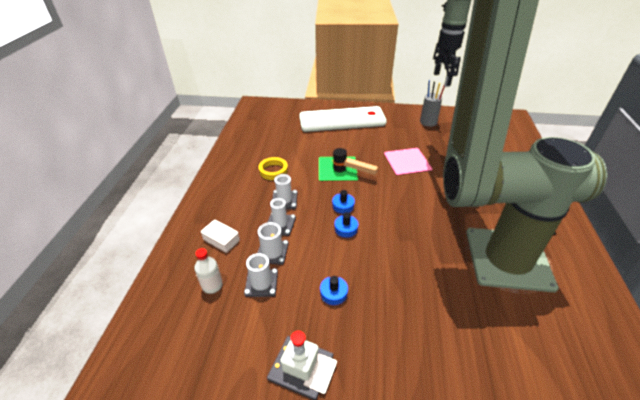

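The pictures show three caps (scene view: 289,210; 320,210; 391,224) and four tubes at (268,245), (305,250), (343,255) and (381,265). The red punch head is at (463,220), with the red glue cap at (384,283) as its look-alike. The mallet stands on the green mat at (229,203), and the pink sheet at (237,165) is only a decoy.

```bash
cat > meas.py <<'E'
from h import *
def blobs(mask,minn=25):
    n,l,st,c=cv2.connectedComponentsWithStats(mask.astype(np.uint8)); 
    return [(l==i) for i in range(1,n) if st[i,4]>=minn]
def report(im,p):
    hsv=cv2.cvtColor(im,cv2.COLOR_BGR2HSV).astype(int); H,S,V=hsv[...,0],hsv[...,1],hsv[...,2]
    z=p[...,2]; ws=(p[...,0]>200)&(p[...,0]<900)&(abs(p[...,1])<500)
    def circ(q):
        A=np.c_[q[:,:2]*2,np.ones(len(q))]; s=np.linalg.lstsq(A,(q[:,:2]**2).sum(1),rcond=None)[0]
        return s[:2].round(1),round(float(np.sqrt(s[2]+s[0]**2+s[1]**2)),1)
    for nm,mk in [("blue",ws&(H>100)&(H<125)&(S>150)&(z>5)),("green",ws&(H>50)&(H<75)&(S>150)),("red",ws&((H<6)|(H>174))&(S>150)&(z>100)),("yellow",ws&(H>22)&(H<32)&(S>150)&(z>15)),("rim",ws&(z>84)&(z<94)&(S<60)),("black",ws&(z>52)&(z<85)&(V<60)),("wood",ws&(z>38)&(z<60)&(H>10)&(H<25)&(S<200))]:
        for b in blobs(mk):
            q=p[b]; q=q[~np.isnan(q[:,0])]
            v,u=np.nonzero(b); mm=(q.min(0)+q.max(0))/2
            print(nm,"px",int(u.mean()),int(v.mean()),"n",len(q),"med",np.median(q,0).round(1),"mid",mm.round(1),"ext",(q.max(0)-q.min(0)).round(0),"circ",circ(q))
E
python3 - <<'E'
from meas import *
for n in ["scene","side"]:
    f=np.load(f"/tmp/{n}0.npz"); print(n); report(f["im"],f["p"])
    p=f["p"]; 
    m=(p[...,0]>150)&(p[...,0]<900)&(p[...,2]<3)&(p[...,2]>-10)
E
```

```text
scene
blue px 289 210 n 258 med [ 475.  -144.5   26.3] mid [ 461.1 -151.    30.3] ext [63. 65. 47.] circ (array([ 462.8, -150.5]), 25.8)
blue px 319 211 n 263 med [458.3 -51.1  26.4] mid [445.7 -55.2  25.8] ext [63. 65. 41.] circ (array([446.8, -55.1]), 25.5)
blue px 389 226 n 291 med [473.4 165.7  26.6] mid [459.8 165.5  27.4] ext [65. 64. 45.] circ (array([461.4, 165.4]), 25.8)
red px 463 219 n 81 med [512.6 355.5 130.9] mid [509.4 355.8 126.5] ext [28. 26. 16.] circ (array([509.8, 355.6]), 10.2)
red px 384 281 n 100 med [771.1 175.1 128.4] mid [768.2 174.9 124.1] ext [23. 24. 17.] circ (array([768.4, 174.9]), 9.0)
yellow px 205 250 n 77 med [ 684.3 -334.6   20.8] mid [ 693.9 -314.8   21.4] ext [48. 76. 12.] circ (array([ 707.8, -309.8]), 36.1)
yellow px 211 267 n 87 med [ 747.3 -277.4   19.7] mid [ 729.6 -297.    21.2] ext [61. 82. 12.] circ (array([ 711.5, -305.2]), 46.8)
rim px 265 233 n 96 med [ 649.1 -157.9   88.6] mid [ 644.  -158.1   88.9] ext [46. 44. 10.] circ (array([ 643.9, -157.7]), 20.9)
rim px 460 231 n 28 med [515.5 354.7  87. ] mid [513.2 356.1  89. ] ext [17. 24. 1
[... 2859 characters left out ...]
 89.3] ext [22. 11.  9.] circ (array([507.3, 358.6]), 10.6)
black px 339 154 n 130 med [ 482.8 -320.2   73.9] mid [ 482.6 -331.1   65.5] ext [37. 42. 25.] circ (array([ 482.9, -329.5]), 16.2)
black px 343 193 n 28 med [ 456.2 -144.9   59.8] mid [ 455.7 -147.6   58.1] ext [15. 20. 11.] circ (array([ 456.4, -147. ]), 6.9)
black px 346 216 n 35 med [440.7 -48.7  60.3] mid [440.1 -52.2  57.5] ext [14. 21. 11.] circ (array([439.4, -51.9]), 7.6)
wood px 359 165 n 169 med [ 411.9 -303.    47.5] mid [ 414.3 -306.6   48.9] ext [111.  53.  22.] circ (array([ 408.7, -321.6]), 40.3)
wood px 209 279 n 100 med [751.9 196.8  48.9] mid [761.4 184.1  49.2] ext [46. 38. 21.] circ (array([765.4, 175.7]), 26.0)
```

{"method": "step_arm", "body": {"steps": [[1, 28.6, 45.1, 3, 0, 0, -0.29], [1, 28.6, 45.1, 3, 0, 0, -0.29], [1, 28.6, 45.1, 3, 0, 0, -0.29], [1, 28.6, 45.1, 3, 0, 0, -0.29], [1, 28.6, 45.1, 3, 0, 0, -0.29], [1, 28.6, 45.1, 3, 0, 0, -0.29], [1, 28.6, 45.1, 3, 0, 0, -0.29], [1, 28.6, 45.1, 3, 0, 0, -0.29], [1, 28.6, 45.1, 3, 0, 0, -0.29], [1, 28.6, 45.1, 3, 0, 0, -0.29], [1, 28.6, 45.1, 3, 0, 0, -0.29], [1, 28.6, 45.1, 3, 0, 0, -0.29]]}}

```text
clock: 1.6
ee_pos: [449.1, -101.2, 278.0]
ee_rot: [-0.501, -0.499, 0.501, -0.499]
wrist_force: [-1.2, 0.1, -0.1]
grip_width: 85.5
```

```bash
python3 - <<'E'
from meas import *
s=env.state(); print(s["clock"],s["ee_pos"].round(1),R.from_quat(s["ee_rot"]).as_matrix().round(3),s["wrist_force"],s["q"].round(2)); print(np.array(env.camera_model("wrist")["hand_eye"]).round(2))
im,p=cloud("wrist"); cv2.imwrite("pics/w1.png",im); report(im,p)
E
```

```text
1.6 [ 449.1 -101.2  278. ] [[-0.001  1.    -0.003]
 [-0.    -0.003 -1.   ]
 [-1.    -0.001  0.   ]] [-1.15157549  0.10867228 -0.05858541] [-0.41 -0.07  1.77 -0.    1.44  1.16]
[[   0.     -0.31    0.95 -124.88]
 [   0.     -0.95   -0.31   78.41]
 [   1.      0.     -0.      0.29]
 [   0.      0.      0.      1.  ]]
blue px 365 154 n 2309 med [ 462.3 -148.9   27.1] mid [ 456.9 -152.3   34.6] ext [66. 66. 56.] circ (array([ 456.9, -152.4]), 25.7)
blue px 94 155 n 2601 med [462.6 152.3  27.1] mid [455.1 163.2  33.5] ext [66. 67. 57.] circ (array([456. , 161.5]), 26.0)
blue px 283 167 n 2230 med [446.9 -60.5  27.2] mid [441.1 -56.9  34.3] ext [66. 65. 55.] circ (array([441.2, -57.1]), 25.7)
green px 522 106 n 8171 med [ 518.1 -319.8    5.1] mid [ 490.2 -339.8   38.3] ext [143. 136.  76.] circ (array([ 493.8, -339.9]), 54.7)
green px 562 166 n 549 med [ 440.  -388.8    5.1] mid [ 448.6 -370.4   40.3] ext [40. 88. 75.] circ (array([ 465.7, -381.2]), 32.1)
black px 560 135 n 2324 med [ 485.5 -329.7   76.5] mid [ 484.4 -336.8   65.9] ext [46. 46. 28.] circ (array([ 484.7, -334.2]), 17.5)
black px 365 156 n 54 med [ 465.  -145.1   58.6] mid [ 460.6 -149.7   57.2] ext [15. 18. 10.] circ (array([ 456.8, -152.5]), 11.3)
black px 66 164 n 497 med [455.6 161.7  61. ] mid [455.2 163.9  57.6] ext [23. 24. 11.] circ (array([455.5, 163. ]), 8.7)
black px 279 178 n 275 med [439.1 -56.5  61. ] mid [441.3 -57.2  57.7] ext [22. 23. 11.] circ (array([442.1, -57.6]), 8.9)
black px 370 170 n 40 med [ 448.6 -151.5   61.1] mid [ 449.  -153.1   61.5] ext [ 5. 13.  3.] circ (array([ 449.7, -152.7]), 3.8)
wood px 509 200 n 1768 med [ 410.8 -307.4   51.5] mid [ 413.5 -311.6   48.4] ext [112.  53.  21.] circ (array([ 412.5, -310.1]), 33.7)
```

View pics/w1.png

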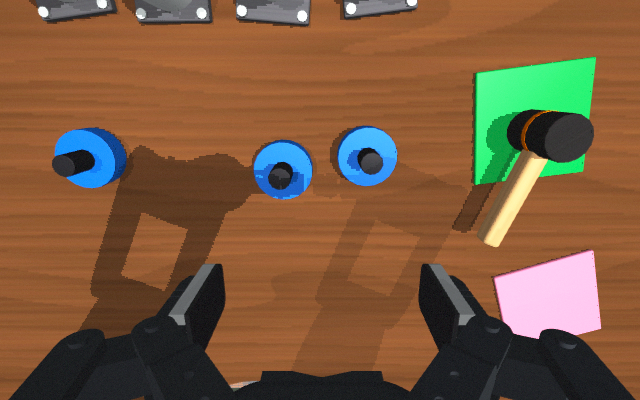

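{"method": "step_arm", "body": {"steps": [[0, 6, 5, 0, 0, 0, 0], [0, 12, 10, 0, 0, 0, 0], [0, 12, 10, 0, 0, 0, 0], [0, 12, 10, 0, 0, 0, 0], [0, 12, 10, 0, 0, 0, 0]]}}

```text
clock: 2.28
ee_pos: [569.1, -1.3, 278.0]
ee_rot: [-0.5, -0.5, 0.501, -0.499]
wrist_force: [-0.1, -0.6, -0.1]
grip_width: 42.3
```

```bash
python3 - <<'E'
from meas import *
s=env.state(); print(s["ee_pos"].round(1), s["grip_width"])
im,p=cloud("wrist"); cv2.imwrite("pics/w2.png",im); report(im,p)
z=p[...,2]
m=(p[...,0]>550)&(p[...,0]<720)&(abs(p[...,1])<230)&(z>86)&(z<95)
for b in blobs(m):
    q=p[b]; c,r=cv2.minEnclosingCircle(q[:,:2].astype(np.float32)); print("enc",c,r,len(q))
E
```

```text
[569.1  -1.3 278. ] 42.26908581557026
blue px 439 246 n 1907 med [ 468.  -143.3   26.8] mid [ 456.8 -152.5   33.2] ext [67. 67. 56.] circ (array([ 459.2, -150.7]), 25.9)
blue px 191 247 n 1927 med [466.1 154.9  27. ] mid [455.5 164.4  33.3] ext [67. 67. 57.] circ (array([457.7, 162.6]), 25.9)
blue px 359 255 n 1379 med [457.9 -44.5  26.8] mid [493.3 -56.  139.6] ext [173.  66. 269.] circ (array([482. , -33.5]), 41.9)
green px 582 209 n 6364 med [ 513.1 -319.3    4.9] mid [ 490.1 -338.1   31.5] ext [142. 133.  63.] circ (array([ 493.6, -333.6]), 51.8)
yellow px 592 46 n 1702 med [ 683.7 -270.8   23.5] mid [ 698.4 -296.5   20.9] ext [72. 79. 12.] circ (array([ 707.4, -301.4]), 40.9)
yellow px 492 99 n 59 med [ 638.7 -166.5   63.1] mid [ 639.1 -166.5   63.4] ext [8. 8. 4.] circ (array([ 639.1, -166.5]), 3.1)
yellow px 164 101 n 47 med [637.4 149.3  63.3] mid [637.3 152.9  55.7] ext [ 7. 13. 18.] circ (array([637.2, 151.5]), 3.6)
yellow px 152 105 n 63 med [634.5 163.8  60.2] mid [634.5 164.1  60.4] ext [8. 8. 4.] circ (array([634.3, 163.8]), 3.0)
yellow px 273 108 n 67 med [630.7  44.4 
[... 1875 characters left out ...]
  49.1] ext [ 9.  5. 21.] circ (array([634.2, 163.4]), 4.2)
wood px 262 108 n 32 med [631.4  56.9  50.6] mid [630.   58.2  49.3] ext [ 9.  5. 20.] circ (array([629.8,  60.5]), 4.4)
wood px 376 107 n 33 med [631.4 -57.3  49.4] mid [630.2 -58.7  48.6] ext [ 8.  5. 21.] circ (array([629.8, -60.9]), 4.4)
wood px 574 293 n 1841 med [ 412.4 -306.9   51. ] mid [ 414.5 -310.8   48.8] ext [112.  52.  22.] circ (array([ 413.3, -309. ]), 32.7)
enc (639.8534545898438, 156.3601837158203) 26.273099899291992 904
enc (642.3735961914062, -158.4850616455078) 23.239959716796875 789
enc (634.7799682617188, 52.45023727416992) 28.82711410522461 899
enc (634.5018920898438, -53.1815071105957) 19.913101196289062 598
```

{"method": "step_arm", "body": {"steps": [[0, -12.8, -5.6, -10, 0, 0, 0], [0, -12.8, -5.6, -10, 0, 0, 0], [0, -12.8, -5.6, -10, 0, 0, 0], [0, -12.8, -5.6, -14, 0, 0, 0], [0, -12.8, -5.6, -18, 0, 0, 0], [0, -12.8, -5.6, -22.8, 0, 0, 0], [0, -12.8, -5.6, -22.8, 0, 0, 0], [0, -12.8, -5.6, -22.8, 0, 0, 0]]}}

```text
clock: 3.32
ee_pos: [442.5, -57.0, 51.8]
ee_rot: [0.501, 0.499, -0.5, 0.5]
wrist_force: [0.4, 0.5, -0.3]
grip_width: 42.8
```

```bash
python3 - <<'E'
from meas import *
s=env.state(); print(s["ee_pos"].round(1), s["grip_width"],s["wrist_force"])
im,p=cloud("wrist"); cv2.imwrite("pics/w3.png",im)
im,p=cloud("side"); cv2.imwrite("pics/s3.png",im)
E
```

```text
[442.5 -57.   51.8] 42.755595192540596 [ 0.39134584  0.45517032 -0.32122917]
```

View pics/w3.png

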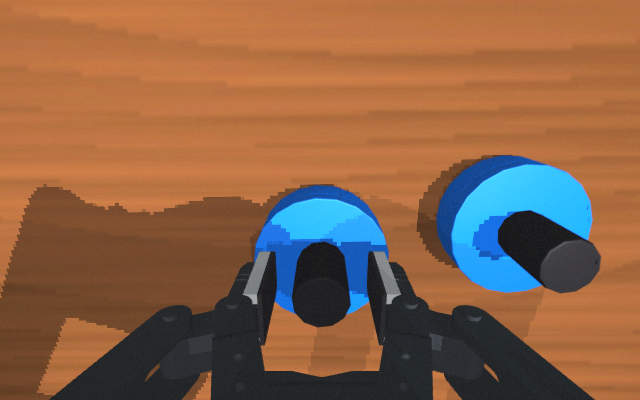

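{"method": "step_arm", "body": {"steps": [[-1, 0, 0, 0, 0, 0, 0], [-1, 0, 0, 0, 0, 0, 0], [-1, 0, 0, 0, 0, 0, 0], [-1, 0, 0, 0, 0, 0, 0], [-1, 0, 0, 3, 0, 0, 0], [-1, 0, 0, 8, 0, 0, 0], [-1, 0, 0, 12, 0, 0, 0], [-1, 0, 0, 12, 0, 0, 0]], "grip_force": 60}}

```text
clock: 4.42
ee_pos: [445.0, -57.1, 174.9]
ee_rot: [0.502, 0.496, -0.499, 0.503]
wrist_force: [0.6, -0.3, -1.1]
grip_width: 22.8
```

```bash
cat > cap.py <<'E'
from meas import *
def held():
    s=env.state(); e=s["ee_pos"]; print("t",s["clock"],"ee",e.round(1),"w",round(s["grip_width"],1),"F",s["wrist_force"].round(1))
    im,p=cloud("wrist"); hsv=cv2.cvtColor(im,cv2.COLOR_BGR2HSV).astype(int)
    blue=(hsv[...,0]>100)&(hsv[...,0]<125)&(hsv[...,1]>150)&(np.hypot(p[...,0]-e[0],p[...,1]-e[1])<60)
    q=p[blue]; q=q[abs(q[:,2]-np.median(q[:,2]))<3]   # top of disc
    m=q[:,2]>np.median(q[:,2])-1.5
    # plane fit for tilt
    A=np.c_[q[:,:2]-e[:2],np.ones(len(q))]; s1=np.linalg.lstsq(A,q[:,2],rcond=None)[0]
    # front edge (max x) arc circle fit r=33.5
    from scipy.optimize import least_squares
    rel=q[:,:2]-e[:2]; ang=np.arctan2(rel[:,1],rel[:,0]); pts=[]
    for a in np.linspace(-1.0,1.0,21):
        k=abs(ang-a)<0.05
        if k.sum()>3: pts.append(rel[k][np.argmax(np.hypot(*rel[k].T))])
    pts=np.array(pts); r=least_squares(lambda c:np.hypot(pts[:,0]-c[0],pts[:,1]-c[1])-33.5,[0,0])
    print("disc z",np.median(q[:,2]).round(1),"slope",s1[:2].round(3),"cap centre rel TCP",r.x.round(1),"res",np.abs(r.fun).max().round(1))
if __name__=="__main__": held()
E
python3 cap.py
```

```text
t 4.425 ee [445.  -57.1 174.9] w 22.8 F [ 0.6 -0.3 -1.1]
disc z 149.7 slope [-0.019 -0.003] cap centre rel TCP [-2.8 -0.3] res 0.4
```

{"method": "step_arm", "body": {"steps": [[-1, 20.1, -10.1, 0, 0, 0, 0], [-1, 20.1, -10.1, 0, 0, 0, 0], [-1, 20.1, -10.1, 0, 0, 0, 0], [-1, 20.1, -10.1, 0, 0, 0, 0], [-1, 20.1, -10.1, 0, 0, 0, 0], [-1, 20.1, -10.1, 0, 0, 0, 0], [-1, 20.1, -10.1, 0, 0, 0, 0], [-1, 20.1, -10.1, 0, 0, 0, 0]]}}

```text
clock: 5.48
ee_pos: [642.0, -156.6, 170.5]
ee_rot: [-0.5, -0.5, 0.5, -0.5]
wrist_force: [-0.7, 0.3, -0.6]
grip_width: 22.1
```

```bash
python3 - <<'E'
from cap import *
held()
im,p=cloud("wrist"); cv2.imwrite("pics/w4.png",im)
im,p=cloud("scene"); cv2.imwrite("pics/s4.png",im)
E
```

```text
t 5.475 ee [ 642.  -156.6  170.5] w 22.1 F [-0.7  0.3 -0.6]
disc z 145.1 slope [-0.015  0.001] cap centre rel TCP [-3.  -0.3] res 0.4
```

{"method": "step_arm", "body": {"steps": [[-1, 0.15, -0.1, -1.5, 0, 0, 0], [-1, 0.15, -0.1, -2.4, 0, 0, 0], [-1, 0.15, -0.1, -2.8, 0, 0, 0], [-1, 0.15, -0.1, -3.0, 0, 0, 0], [-1, 0.15, -0.1, -3.1, 0, 0, 0], [-1, 0.15, -0.1, -3.1, 0, 0, 0], [-1, 0.15, -0.1, -3.1, 0, 0, 0]]}}

```text
clock: 6.5
ee_pos: [644.1, -158.0, 141.9]
ee_rot: [-0.5, -0.5, 0.5, -0.499]
wrist_force: [-6.0, 1.1, 11.0]
grip_width: 22.1
```

{"method": "step_arm", "body": {"steps": [[-1, -0.15, 0, 0, 0, 0, 0], [-1, -0.3, 0, 0, 0, 0, 0], [-1, -0.3, 0.15, 0, 0, 0, 0], [-1, -0.15, 0.2, 0, 0, 0, 0], [-1, 0, 0.2, 0, 0, 0, 0], [-1, 0.15, 0.1, 0, 0, 0, 0], [-1, 0.15, -0.15, 0, 0, 0, 0], [-1, 0, -0.2, 0, 0, 0, 0], [-1, -0.2, -0.2, 0, 0, 0, 0], [-1, -0.15, 0, 0, 0, 0, 0]]}}

```text
clock: 7.75
ee_pos: [644.1, -158.0, 142.0]
ee_rot: [0.501, 0.499, -0.499, 0.501]
wrist_force: [-1.3, -0.4, 8.8]
grip_width: 22.0
```

```bash
python3 - <<'E'
from cap import *
held()
im,p=cloud("wrist"); cv2.imwrite("pics/w5.png",im)
E
```

```text
t 7.75 ee [ 644.1 -158.   142. ] w 22.0 F [-1.3 -0.4  8.8]
disc z 116.6 slope [-0.021  0.003] cap centre rel TCP [-3.2 -0.2] res 0.4
```

View pics/w5.png

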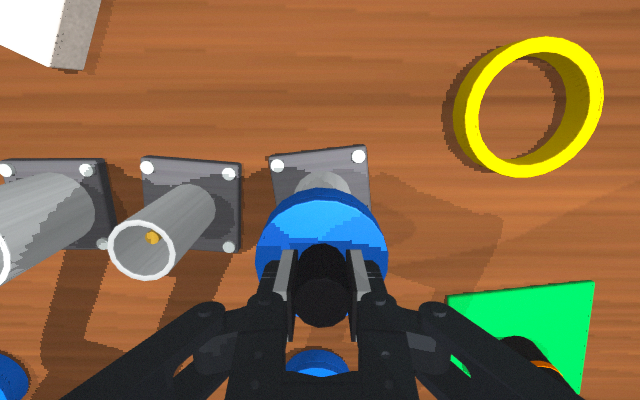

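{"method": "step_arm", "body": {"steps": [[-1, 0, 0, 4, 0, 0, 0], [-1, 0, 15, 4, 0, 0, 0], [-1, 0, 31.5, 4, 0, 0, 0], [-1, 0, 31.5, 4, 0, 0, 0], [-1, 0, 31.5, 4, 0, 0, 0], [-1, 0, 31.5, 4, 0, 0, 0], [-1, 0, 31.5, 1, 0, 0, 0], [-1, 0, 31.5, 0.4, 0, 0, 0], [-1, 0, 31.5, 0, 0, 0, 0], [-1, 0, 31.5, -0.2, 0, 0, 0], [-1, 0, 31.5, -0.2, 0, 0, 0]]}}

```text
clock: 9.22
ee_pos: [641.3, 159.4, 142.6]
ee_rot: [0.501, 0.502, -0.5, 0.497]
wrist_force: [-13.9, 6.7, 21.8]
grip_width: 22.3
```

{"method": "step_arm", "body": {"steps": [[-1, -0.1, 0.05, 0, 0, 0, 0], [-1, -0.2, 0.1, 0, 0, 0, 0], [-1, -0.3, 0.15, 0, 0, 0, 0], [-1, -0.4, 0.2, 0, 0, 0, 0], [-1, -0.4, 0.2, 0, 0, 0, 0]]}}

```text
clock: 9.85
ee_pos: [640.4, 159.5, 142.3]
ee_rot: [0.502, 0.499, -0.499, 0.5]
wrist_force: [-4.5, 2.7, 15.5]
grip_width: 22.1
```

```bash
python3 - <<'E'
from cap import *
held()
E
```

```text
t 9.85 ee [640.4 159.5 142.3] w 22.1 F [-4.5  2.7 15.5]
disc z 117.1 slope [-0.022  0.002] cap centre rel TCP [-2.9 -0.1] res 0.3
```

{"method": "step_arm", "body": {"steps": [[-1, 0, 0, 3.5, 0, 0, 0], [-1, -0.1, -5, 4, 0, 0, 0], [-1, -0.1, -10.55, 4, 0, 0, 0], [-1, -0.1, -10.55, 4, 0, 0, 0], [-1, -0.1, -10.55, 4, 0, 0, 0], [-1, -0.1, -10.55, 1.0, 0, 0, 0], [-1, -0.1, -10.55, 0.5, 0, 0, 0], [-1, -0.1, -10.55, 0.2, 0, 0, 0], [-1, -0.1, -10.55, 0, 0, 0, 0], [-1, -0.1, -10.55, 0, 0, 0, 0]]}}

```text
clock: 11.15
ee_pos: [637.1, 54.4, 142.4]
ee_rot: [0.499, 0.5, -0.5, 0.5]
wrist_force: [-11.9, -0.4, 20.5]
grip_width: 22.1
```

{"method": "step_arm", "body": {"steps": [[-1, -0.1, 0, 0, 0, 0, 0], [-1, -0.2, 0, 0, 0, 0, 0], [-1, -0.3, 0, 0, 0, 0, 0], [-1, -0.4, 0, 0, 0, 0, 0], [-1, -0.5, 0, 0, 0, 0, 0], [-1, -0.5, 0, 0, 0, 0, 0]]}}

```text
clock: 11.9
ee_pos: [636.3, 54.4, 142.3]
ee_rot: [0.502, 0.498, -0.498, 0.503]
wrist_force: [0.3, -0.0, 10.9]
grip_width: 22.0
```

```bash
python3 - <<'E'
from cap import *
held()
im,p=cloud("scene"); cv2.imwrite("pics/s6.png",cv2.resize(im[180:300,230:440],None,fx=3.5,fy=3.5,interpolation=cv2.INTER_CUBIC))
report(im,p)
E
```

```text
t 11.9 ee [636.3  54.4 142.3] w 22.0 F [ 0.3 -0.  10.9]
disc z 117.2 slope [-0.006 -0.001] cap centre rel TCP [-2.8 -0.3] res 0.3
blue px 289 210 n 261 med [ 475.3 -144.8   26.5] mid [ 461.4 -150.4   26.9] ext [64. 64. 43.] circ (array([ 462.6, -150.4]), 25.8)
blue px 389 226 n 289 med [473.5 165.7  26.6] mid [460.6 165.4  22.1] ext [62. 64. 33.] circ (array([461.3, 165.4]), 25.7)
blue px 343 242 n 317 med [655.9  58.5 116. ] mid [643.6  55.7 107.3] ext [55. 64. 27.] circ (array([641.4,  55.8]), 25.0)
red px 463 219 n 81 med [513.1 355.5 130.9] mid [509.9 355.9 128.3] ext [28. 26. 15.] circ (array([509.7, 355.6]), 10.3)
red px 384 281 n 100 med [771.4 175.1 128.4] mid [768.8 174.9 124.4] ext [23. 24. 17.] circ (array([768.4, 174.9]), 8.9)
yellow px 208 249 n 69 med [ 680.1 -326.7   21.1] mid [ 693.1 -309.9   21.7] ext [43. 69. 13.] circ (array([ 706.7, -308.6]), 34.9)
yellow px 212 267 n 84 med [ 747.5 -276.7   20. ] mid [ 728.1 -299.1   21.1] ext [64. 82. 12.] circ (array([ 711.7, -304.6]), 46.4)
rim px 265 232 n 87 med [ 647.  -156.8   89.5] mid [ 644.3 -156.9   88.5] ext [46. 44. 
[... 465 characters left out ...]
  88.9] ext [37. 45. 10.] circ (array([767. , 174.7]), 19.5)
black px 229 197 n 98 med [ 504.  -326.    64.5] mid [ 496.2 -333.9   67. ] ext [31. 43. 28.] circ (array([ 487.2, -336.3]), 21.5)
black px 288 199 n 32 med [ 464.6 -150.7   59.6] mid [ 460.4 -151.3   58.2] ext [22. 20. 12.] circ (array([ 461.5, -151.7]), 7.9)
black px 391 215 n 43 med [462.7 165.1  60.8] mid [458.1 165.2  58.5] ext [23. 21. 12.] circ (array([459. , 165.3]), 8.4)
wood px 246 185 n 174 med [ 412.8 -306.6   50.9] mid [ 422.  -308.4   49. ] ext [128.  48.  21.] circ (array([ 416.8, -298. ]), 33.7)
wood px 379 307 n 119 med [788.4 174.6  49.4] mid [781.6 174.3  49.1] ext [25. 51. 22.] circ (array([766.3, 174.9]), 25.4)
```

View pics/s6.png

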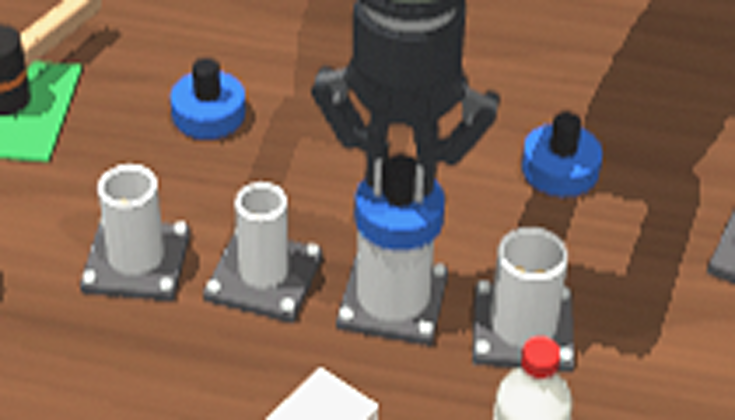

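{"method": "step_arm", "body": {"steps": [[-1, 0.1, -0.2, 0.8, 0, 0, 0], [-1, 0.1, -0.2, 0.8, 0, 0, 0], [-1, 0.1, -0.2, 0.8, 0, 0, 0], [-1, 0.1, -0.2, 0.8, 0, 0, 0]]}}

```text
clock: 12.5
ee_pos: [633.0, 51.5, 144.3]
ee_rot: [-0.5, -0.5, 0.501, -0.499]
wrist_force: [0.0, 0.1, -0.7]
grip_width: 22.3
```

```bash
cat > rel.py <<'E'
from cap import *
def rel():
    # held cap relative to scene/side views: mid of blue top disc
    e=env.state()["ee_pos"]
    for n in ["scene","side"]:
        im,p=cloud(n); hsv=cv2.cvtColor(im,cv2.COLOR_BGR2HSV).astype(int)
        b=(hsv[...,0]>100)&(hsv[...,0]<125)&(hsv[...,1]>120)&(np.hypot(p[...,0]-e[0],p[...,1]-e[1])<60)&(abs(p[...,2]-e[2]+32)<16)
        q=p[b]; L=lambda a:np.percentile(a,[1,99]).round(1)
        print(n,"x",L(q[:,0]),"y",L(q[:,1]),"z",L(q[:,2]),len(q))
if __name__=="__main__": held(); rel()
E
python3 rel.py
python3 - <<'E'
from meas import *
for n in ["scene","side"]:
    f=np.load(f"/tmp/{n}0.npz"); im,p=f["im"],f["p"]; hsv=cv2.cvtColor(im,cv2.COLOR_BGR2HSV).astype(int); z=p[...,2]
    for t in [(642.5,-157),(635,-52),(635.5,53.5),(641,157.5)]:
        q=p[(np.hypot(p[...,0]-t[0],p[...,1]-t[1])<38)&(z>82)]; print(n,t,np.percentile(q[:,0],[1,99]).round(1),np.percentile(q[:,1],[1,99]).round(1))
E
```

```text
t 12.5 ee [633.   51.5 144.3] w 22.3 F [ 0.   0.1 -0.7]
disc z 118.9 slope [-0.013  0.   ] cap centre rel TCP [-3.1 -0.3] res 0.4
scene x [618.4 665. ] y [21.3 84. ] z [ 97.5 122.7] 327
side x [597.7 661.3] y [26.4 86.9] z [ 98.5 121.7] 390
scene (642.5, -157) [622.5 666.5] [-178.4 -136. ]
scene (635, -52) [617.  655.3] [-71.4 -33.5]
scene (635.5, 53.5) [607.8 665.6] [25.3 80.5]
scene (641, 157.5) [616.3 667.1] [132.1 180.9]
side (642.5, -157) [620.2 663.7] [-178.4 -130.8]
side (635, -52) [615.6 652.1] [-70.2 -30.5]
side (635.5, 53.5) [607.1 662.1] [26.3 83.7]
side (641, 157.5) [615.1 664.2] [132.8 183.6]
```

{"method": "step_arm", "body": {"steps": [[-1, 0.5, 0.03, 0, 0, 0, 0], [-1, 0.5, 0.03, 0, 0, 0, 0], [-1, 0.5, 0.03, -0.4, 0, 0, 0], [-1, 0.5, 0.03, -0.8, 0, 0, 0], [-1, 0.5, 0.03, -1.0, 0, 0, 0], [-1, 0.5, 0.03, -1.0, 0, 0, 0]]}}

```text
clock: 13.4
ee_pos: [640.4, 51.3, 142.0]
ee_rot: [0.501, 0.499, -0.499, 0.501]
wrist_force: [-9.3, -0.5, 23.3]
grip_width: 22.0
```

```bash
python3 rel.py
```

```text
t 13.4 ee [640.4  51.3 142. ] w 22.0 F [-9.3 -0.5 23.3]
disc z 116.6 slope [-0.035  0.006] cap centre rel TCP [-3.4 -0.2] res 0.4
scene x [625.9 672.6] y [21.4 83.6] z [ 95. 120.] 325
side x [604.  668.3] y [27.5 87. ] z [ 97.8 120.4] 386
```

{"method": "step_arm", "body": {"steps": [[-1, -0.1, 0.03, 0.3, 0, 0, 0], [-1, -0.2, 0.03, 0.3, 0, 0, 0], [-1, -0.2, 0.03, 0.15, 0, 0, 0], [-1, -0.3, 0.03, 0.1, 0, 0, 0], [-1, -0.4, 0.03, 0.1, 0, 0, 0], [-1, -0.5, 0.03, 0.1, 0, 0, 0], [-1, -0.5, 0.03, 0.1, 0, 0, 0]]}}

```text
clock: 14.42
ee_pos: [639.1, 51.5, 142.4]
ee_rot: [0.504, 0.496, -0.497, 0.503]
wrist_force: [3.6, 1.1, 12.8]
grip_width: 22.2
```

```bash
python3 rel.py
```

```text
t 14.425 ee [639.1  51.5 142.4] w 22.2 F [ 3.6  1.1 12.8]
disc z 117.1 slope [-0.012  0.002] cap centre rel TCP [-2.9 -0.2] res 0.3
scene x [625.7 671.8] y [21.  83.9] z [ 95.8 120.4] 328
side x [603.8 667.7] y [27.1 86.8] z [ 96.1 122.3] 389
```

{"method": "step_arm", "body": {"steps": [[-1, 0.2, 0.1, 0.6, 0, 0, 0], [-1, 0.2, 0.1, 0.6, 0, 0, 0], [-1, 0.2, 0.1, 0.6, 0, 0, 0], [-1, 0.2, 0.1, 0.2, 0, 0, 0], [-1, 0.2, 0.1, 0, 0, 0, 0], [-1, 0.2, 0.1, -0.1, 0, 0, 0], [-1, 0.2, 0.1, -0.1, 0, 0, 0]]}}

```text
clock: 15.45
ee_pos: [636.0, 53.1, 142.2]
ee_rot: [0.5, 0.499, -0.5, 0.5]
wrist_force: [-14.1, 0.5, 30.3]
grip_width: 22.3
```

```bash
python3 rel.py
```

```text
t 15.45 ee [636.   53.1 142.2] w 22.3 F [-14.1   0.5  30.3]
disc z 117.1 slope [-0.013  0.001] cap centre rel TCP [-3.1 -0.3] res 0.4
scene x [622.8 667.8] y [22.7 85.5] z [ 95.2 120.6] 326
side x [600.6 663.9] y [28.3 88.2] z [ 95.8 119.4] 384
```

{"method": "step_arm", "body": {"steps": [[-1, 0.2, -0.05, 0.6, 0, 0, 0], [-1, 0.2, -0.05, 0.6, 0, 0, 0], [-1, 0.2, -0.05, 0.6, 0, 0, 0], [-1, 0.2, -0.05, 0.4, 0, 0, 0], [-1, 0.2, -0.05, 0.2, 0, 0, 0], [-1, 0.2, -0.05, 0.1, 0, 0, 0], [-1, 0.2, -0.05, 0.1, 0, 0, 0]]}}

```text
clock: 16.48
ee_pos: [638.6, 52.4, 142.2]
ee_rot: [0.501, 0.499, -0.5, 0.5]
wrist_force: [-11.4, -0.3, 27.9]
grip_width: 22.2
```

```bash
python3 rel.py
```

```text
t 16.475 ee [638.6  52.4 142.2] w 22.2 F [-11.4  -0.3  27.9]
disc z 116.9 slope [-0.018  0.002] cap centre rel TCP [-3.2 -0.3] res 0.4
scene x [623.  670.7] y [22.7 85.2] z [ 95.7 120.1] 326
side x [602.8 665.8] y [27.7 88. ] z [ 97.  119.7] 388
```

```bash
cat > fit.py <<'E'
from cap import *
from scipy.optimize import least_squares
def circfit(P,r,c0):
    s=least_squares(lambda c:np.hypot(P[:,0]-c[0],P[:,1]-c[1])-r,c0,loss="soft_l1",f_scale=0.5); return s.x,np.abs(s.fun).mean()
def fit(t,r,name="wrist"):
    im,p=cloud(name); z=p[...,2]; t=np.array(t)
    hsv=cv2.cvtColor(im,cv2.COLOR_BGR2HSV).astype(int)
    blue=(hsv[...,0]>100)&(hsv[...,0]<125)&(hsv[...,1]>120)
    d=np.hypot(p[...,0]-t[0],p[...,1]-t[1])
    w=(~blue)&(z>25)&(z<80)&(abs(d-r)<7)&(hsv[...,1]<70)
    c=(blue)&(z>85)&(z<200)&(abs(d-33.5)<9)     # skirt wall + disc edge
    zt=np.median(z[blue&(d<33)&(z>85)]); cw=c&(z<zt-2.5)&(z>zt-20)
    a,ra=circfit(p[w][:,:2],r,t); b,rb=circfit(p[cw][:,:2],33.5,t)
    print(name,"tube",a.round(2),ra.round(2),w.sum(),"cap",b.round(2),rb.round(2),cw.sum(),"zt",zt.round(1),"MOVE",(a-b).round(2))
if __name__=="__main__":
    import sys; x,y,r=map(float,sys.argv[1:4]); held()
    for n in ["wrist","scene","side"]: fit((x,y),r,n)
E
python3 fit.py 635.5 53 29
```

```text
t 16.625 ee [638.6  52.4 142.2] w 22.8 F [-11.3   0.6  28.2]
disc z 117.0 slope [-0.02   0.002] cap centre rel TCP [-3.2 -0.2] res 0.3
wrist tube [634.41  52.49] 0.15 1138 cap [634.99  52.14] 0.15 966 zt 116.9 MOVE [-0.58  0.35]
scene tube [634.93  52.91] 0.88 301 cap [635.49  52.78] 0.9 120 zt 116.8 MOVE [-0.56  0.13]
side tube [635.38  53.62] 0.78 298 cap [636.09  53.02] 0.98 118 zt 116.5 MOVE [-0.71  0.61]
```

{"method": "step_arm", "body": {"steps": [[-1, -0.06, 0.04, 0.4, 0, 0, 0], [-1, -0.06, 0.04, 0.4, 0, 0, 0], [-1, -0.06, 0.04, 0.2, 0, 0, 0], [-1, -0.06, 0.04, 0.1, 0, 0, 0], [-1, -0.06, 0.04, 0, 0, 0, 0], [-1, -0.06, 0.04, 0, 0, 0, 0]]}}

```text
clock: 17.58
ee_pos: [638.4, 52.5, 142.2]
ee_rot: [0.501, 0.499, -0.5, 0.501]
wrist_force: [-11.0, -1.2, 27.8]
grip_width: 22.5
```

```bash
python3 fit.py 635.5 53 29
```

```text
t 17.575 ee [638.4  52.5 142.2] w 22.5 F [-11.   -1.2  27.8]
disc z 117.0 slope [-0.017  0.002] cap centre rel TCP [-3.1 -0.2] res 0.4
wrist tube [634.45  52.49] 0.15 1150 cap [634.91  52.22] 0.16 954 zt 116.9 MOVE [-0.45  0.27]
scene tube [634.66  53.04] 0.97 295 cap [635.32  52.52] 1.08 119 zt 116.5 MOVE [-0.66  0.52]
side tube [635.38  53.7 ] 0.75 306 cap [635.87  53.26] 0.83 115 zt 116.7 MOVE [-0.49  0.44]
```

{"method": "step_arm", "body": {"steps": [[-1, 0, 0, 2.5, 0, 0, 0], [-1, 0.48, 5.5, 2.5, 0, 0, 0], [-1, 0.48, 10.4, 2.5, 0, 0, 0], [-1, 0.48, 10.4, 2.5, 0, 0, 0], [-1, 0.48, 10.4, 2.5, 0, 0, 0], [-1, 0.48, 10.4, 1, 0, 0, 0], [-1, 0.48, 10.4, 0.5, 0, 0, 0], [-1, 0.48, 10.4, 0.2, 0, 0, 0], [-1, 0.48, 10.4, 0.1, 0, 0, 0], [-1, 0.48, 10.4, 0.1, 0, 0, 0]]}}

```text
clock: 19.02
ee_pos: [642.3, 156.3, 137.0]
ee_rot: [0.5, 0.499, -0.5, 0.5]
wrist_force: [2.0, -1.6, -1.7]
grip_width: 22.2
```

```bash
python3 fit.py 640.5 157 26
```

```text
t 19.025 ee [642.3 156.3 137. ] w 22.2 F [ 2.  -1.6 -1.7]
disc z 111.7 slope [-0.021  0.002] cap centre rel TCP [-2.9 -0.2] res 0.4
wrist tube [639.9  156.32] 0.15 764 cap [639.1  156.11] 0.16 1000 zt 111.5 MOVE [0.8  0.21]
scene tube [640.44 156.84] 0.95 265 cap [639.59 156.33] 1.04 118 zt 111.8 MOVE [0.85 0.51]
side tube [641.01 157.39] 0.6 271 cap [640.13 157.31] 0.63 127 zt 111.5 MOVE [0.87 0.08]
```

{"method": "step_arm", "body": {"steps": [[-1, 0.07, 0.02, -0.3, 0, 0, 0], [-1, 0.07, 0.02, -0.6, 0, 0, 0], [-1, 0.07, 0.02, -0.9, 0, 0, 0], [-1, 0.07, 0.02, -1.2, 0, 0, 0], [-1, 0.07, 0.02, -1.5, 0, 0, 0], [-1, 0.07, 0.02, -1.7, 0, 0, 0], [-1, 0.07, 0.02, -1.9, 0, 0, 0], [-1, 0.07, 0.02, -1.9, 0, 0, 0]]}}

```text
clock: 20.23
ee_pos: [642.7, 156.9, 122.4]
ee_rot: [-0.5, -0.5, 0.5, -0.5]
wrist_force: [-5.7, -2.5, 16.3]
grip_width: 22.2
```

```bash
python3 fit.py 640.5 157 26
```

```text
t 20.225 ee [642.7 156.9 122.4] w 22.2 F [-5.7 -2.5 16.3]
disc z 97.1 slope [-0.022 -0.   ] cap centre rel TCP [-3.  -0.3] res 0.4
wrist tube [639.92 156.32] 0.14 463 cap [639.38 156.67] 0.16 568 zt 97.0 MOVE [ 0.54 -0.35]
scene tube [640.41 156.82] 0.84 186 cap [639.68 157.4 ] 1.02 66 zt 97.3 MOVE [ 0.73 -0.58]
side tube [641.   157.48] 0.67 188 cap [640.32 157.81] 0.72 65 zt 97.1 MOVE [ 0.68 -0.33]
```

{"method": "step_arm", "body": {"steps": [[-1, 0.07, -0.03, -0.1, 0, 0, 0], [-1, 0.07, -0.03, -0.1, 0, 0, 0], [0, 0.07, -0.03, 0.1, 0, 0, 0], [0, 0.07, -0.03, 0.2, 0, 0, 0], [0, 0.07, -0.03, 0.2, 0, 0, 0], [0, 0, 0, 5, 0, 0, 0], [0, -6, 0, 8, 0, 0, 0], [0, -12, 0, 8, 0, 0, 0], [0, -18.9, 0.7, 8, 0, 0, 0], [0, -18.9, 0.7, 8, 0, 0, 0], [0, -18.9, 0.7, 8, 0, 0, 0]]}}

```text
clock: 21.8
ee_pos: [453.7, 164.2, 198.4]
ee_rot: [0.5, 0.5, -0.5, 0.5]
wrist_force: [0.8, -0.0, -0.3]
grip_width: 42.5
```

```bash
python3 - <<'E'
from fit import *
s=env.state(); print(s["clock"],s["ee_pos"].round(1),s["wrist_force"].round(1),s["grip_width"])
for n in ["wrist","side"]:
    im,p=cloud(n); hsv=cv2.cvtColor(im,cv2.COLOR_BGR2HSV).astype(int); z=p[...,2]
    cv2.imwrite(f"pics/c7{n}.png",im)
    for b in blobs((hsv[...,0]>100)&(hsv[...,0]<125)&(hsv[...,1]>120)&(z>-5)&(z<130),100):
        q=p[b]; t=np.median(q[:,2]); m=(q[:,2]<t-2.5)&(q[:,2]>t-20); c=q.mean(0)[:2]
        x,r=circfit(q[m][:,:2],33.5,c); a=q[abs(q[:,2]-t)<2.5]
        sl=np.linalg.lstsq(np.c_[a[:,:2]-c,np.ones(len(a))],a[:,2],rcond=None)[0]
        print(n,"cap",x.round(1),r.round(2),m.sum(),"top",t.round(1),"slope",sl[:2].round(3))
E
```

```text
21.8 [453.7 164.2 198.4] [ 0.8 -0.  -0.3] 42.47858743306042
wrist cap [454.7 165. ] 0.16 102 top 18.1 slope [0.045 0.001]
wrist cap [ 456.6 -153.1] 0.46 456 top 16.0 slope [-0.002  0.018]
wrist cap [442.3 166.2] nan 0 top 27.2 slope [0.002 0.001]
side cap [640.4 157.8] 0.73 126 top 96.5 slope [ 0.005 -0.   ]
side cap [455.3 166.1] 1.52 124 top 26.6 slope [ 0.002 -0.005]fit.py:4: RuntimeWarning: Mean of empty slice.
  s=least_squares(lambda c:np.hypot(P[:,0]-c[0],P[:,1]-c[1])-r,c0,loss="soft_l1",f_scale=0.5); return s.x,np.abs(s.fun).mean()
  ret = ret.dtype.type(ret / rcount)
```

{"method": "step_arm", "body": {"steps": [[0, 0.05, 0.07, -6, 0, 0, 0], [0, 0.05, 0.07, -12, 0, 0, 0], [0, 0.05, 0.07, -14.8, 0, 0, 0], [0, 0.05, 0.07, -14.8, 0, 0, 0], [-1, 0.05, 0.07, -14.8, 0, 0, 0], [-1, 0.05, 0.07, -14.8, 0, 0, 0], [-1, 0.05, 0.07, -14.8, 0, 0, 0], [-1, 0.05, 0.07, -14.8, 0, 0, 0], [-1, 0.05, 0.07, -12, 0, 0, 0], [-1, 0.05, 0.07, -6, 0, 0, 0], [-1, 0.05, 0.07, -2.3, 0, 0, 0], [-1, 0.05, 0.07, -2.3, 0, 0, 0]]}}

```text
clock: 23.4
ee_pos: [456.8, 165.2, 179.2]
ee_rot: [0.503, 0.498, -0.498, 0.501]
wrist_force: [-0.5, -0.1, -0.7]
grip_width: 22.3
```

```bash
python3 cap.py
```

```text
t 23.4 ee [456.8 165.2 179.2] w 22.3 F [-0.5 -0.1 -0.7]
disc z 154.6 slope [-0.021  0.002] cap centre rel TCP [-1.6 -0.3] res 0.5
```

{"method": "step_arm", "body": {"steps": [[-1, 3, -5.5, 0, 0, 0, 0], [-1, 7, -11.2, 0, 0, 0, 0], [-1, 12, -11.2, 0, 0, 0, 0], [-1, 18.1, -11.2, 0, 0, 0, 0], [-1, 18.1, -11.2, 0, 0, 0, 0], [-1, 18.1, -11.2, 0, 0, 0, 0], [-1, 18.1, -11.2, -2, 0, 0, 0], [-1, 18.1, -11.2, -2.7, 0, 0, 0], [-1, 18.1, -11.2, -2.7, 0, 0, 0], [-1, 18.1, -11.2, -2.7, 0, 0, 0]]}}

```text
clock: 24.7
ee_pos: [635.2, 52.8, 148.8]
ee_rot: [0.5, 0.499, -0.5, 0.5]
wrist_force: [-0.1, -0.4, 0.6]
grip_width: 22.5
```

```bash
python3 fit.py 635.5 53 29
```

```text
t 24.7 ee [635.2  52.8 148.8] w 22.5 F [-0.1 -0.4  0.6]
disc z 124.1 slope [-0.026 -0.001] cap centre rel TCP [-1.9 -0.2] res 0.4
wrist tube [634.43  52.49] 0.14 1203 cap [633.35  52.5 ] 0.15 959 zt 124.2 MOVE [ 1.08 -0.01]
scene tube [634.87  52.99] 0.99 304 cap [634.25  52.88] 0.98 118 zt 123.8 MOVE [0.62 0.11]
side tube [635.38  53.53] 0.87 281 cap [634.71  53.48] 0.98 126 zt 124.2 MOVE [0.67 0.05]
```

{"method": "step_arm", "body": {"steps": [[-1, 0.07, 0, 0, 0, 0, 0], [-1, 0.07, 0, -0.4, 0, 0, 0], [-1, 0.07, 0, -0.8, 0, 0, 0], [-1, 0.07, 0, -1.1, 0, 0, 0], [-1, 0.07, 0, -1.2, 0, 0, 0], [-1, 0.07, 0, -1.2, 0, 0, 0]]}}

```text
clock: 25.65
ee_pos: [635.9, 52.7, 136.2]
ee_rot: [0.5, 0.5, -0.5, 0.5]
wrist_force: [0.2, 0.3, -1.9]
grip_width: 22.6
```

```bash
python3 fit.py 635.5 53 29
```

```text
t 25.65 ee [635.9  52.7 136.2] w 22.6 F [ 0.2  0.3 -1.9]
disc z 111.5 slope [-0.025 -0.   ] cap centre rel TCP [-1.8 -0.2] res 0.4
wrist tube [634.46  52.48] 0.14 1108 cap [633.89  52.51] 0.15 966 zt 111.3 MOVE [ 0.57 -0.03]
scene tube [634.84  53.02] 0.9 296 cap [634.24  52.85] 0.95 119 zt 111.2 MOVE [0.6  0.17]
side tube [635.48  53.59] 0.68 269 cap [634.78  53.41] 0.94 114 zt 111.3 MOVE [0.69 0.18]
```

{"method": "step_arm", "body": {"steps": [[-1, 0.06, 0.01, -0.3, 0, 0, 0], [-1, 0.06, 0.01, -0.6, 0, 0, 0], [-1, 0.06, 0.01, -0.9, 0, 0, 0], [-1, 0.06, 0.01, -1.2, 0, 0, 0], [-1, 0.06, 0.01, -1.5, 0, 0, 0], [-1, 0.06, 0.01, -1.7, 0, 0, 0], [-1, 0.06, 0.01, -1.8, 0, 0, 0], [-1, 0.06, 0.01, -1.8, 0, 0, 0]]}}

```text
clock: 26.85
ee_pos: [636.3, 52.8, 121.8]
ee_rot: [-0.5, -0.5, 0.5, -0.5]
wrist_force: [-7.5, 0.0, 14.8]
grip_width: 22.3
```

```bash
python3 fit.py 635.5 53 29
```

```text
t 26.85 ee [636.3  52.8 121.8] w 22.3 F [-7.5  0.  14.8]
disc z 97.2 slope [-0.024  0.   ] cap centre rel TCP [-1.8 -0.2] res 0.4
wrist tube [634.41  52.47] 0.16 792 cap [634.12  52.57] 0.15 563 zt 97.0 MOVE [ 0.29 -0.1 ]
scene tube [634.92  52.9 ] 0.97 221 cap [634.71  52.76] 1.17 65 zt 97.2 MOVE [0.21 0.14]
side tube [635.38  53.63] 0.78 206 cap [634.67  53.72] 0.82 62 zt 97.1 MOVE [ 0.71 -0.1 ]
```

{"method": "step_arm", "body": {"steps": [[-1, 0, 0, -0.1, 0, 0, 0], [-1, 0, 0, -0.1, 0, 0, 0], [0, 0, 0, 0.1, 0, 0, 0], [0, 0, 0, 0.2, 0, 0, 0], [0, 0, 0, 0.2, 0, 0, 0], [0, 0, 0, 5, 0, 0, 0], [0, -5, -4, 8, 0, 0, 0], [0, -9, -8, 8, 0, 0, 0], [0, -13.5, -12, 8, 0, 0, 0], [0, -18.1, -20.5, 8, 0, 0, 0], [0, -18.1, -20.5, 8, 0, 0, 0], [0, -18.1, -20.5, 8, 0, 0, 0]]}}

```text
clock: 28.55
ee_pos: [454.4, -153.9, 198.1]
ee_rot: [-0.501, -0.499, 0.501, -0.499]
wrist_force: [0.3, -0.2, 0.7]
grip_width: 42.5
```

```bash
cat > look.py <<'E'
from fit import *
def caps(names):
    s=env.state(); print(s["clock"],s["ee_pos"].round(1),s["wrist_force"].round(1),round(s["grip_width"],1))
    for n in names:
        im,p=cloud(n); hsv=cv2.cvtColor(im,cv2.COLOR_BGR2HSV).astype(int); z=p[...,2]
        cv2.imwrite(f"pics/l_{n}_{s['clock']:.1f}.png",im)
        for b in blobs((hsv[...,0]>100)&(hsv[...,0]<125)&(hsv[...,1]>120)&(z>-5)&(z<130),100):
            q=p[b]; t=np.percentile(q[:,2],70); m=(q[:,2]<t-2.5)&(q[:,2]>t-20); c=q.mean(0)[:2]
            a=q[abs(q[:,2]-t)<2.5]; mid=(a.min(0)+a.max(0))/2; x,r=circfit(q[m][:,:2],33.5,c) if m.sum()>30 else (c*0,np.float64(0))
            sl=np.linalg.lstsq(np.c_[a[:,:2]-c,np.ones(len(a))],a[:,2],rcond=None)[0]
            print(n,"cap",x.round(1),r.round(2),m.sum(),"topmid",mid.round(1),"top",t.round(1),"slope",sl[:2].round(3))
if __name__=="__main__":
    import sys; caps(sys.argv[1:])
E
python3 look.py wrist scene
```

```text
28.55 [ 454.4 -153.9  198.1] [ 0.3 -0.2  0.7] 42.5
wrist cap [ 456.  -152.7] 0.3 150 topmid [ 456.5 -152.4   27.5] top 27.6 slope [0.    0.001]
scene cap [ 456.4 -152.4] 2.37 95 topmid [ 460.4 -151.9   27.5] top 27.5 slope [-0.004  0.001]
scene cap [634.8  53.2] 2.12 130 topmid [640.3  53.2  98.1] top 98.1 slope [0.003 0.006]
scene cap [639.8 157. ] 1.62 128 topmid [645.6 157.7  98.1] top 98.1 slope [0.001 0.002]
```

A is at (456.3, −152.6). Caps B and C sit home and level.

{"method": "step_arm", "body": {"steps": [[0, 0.1, 0.1, -6, 0, 0, 0], [0, 0.1, 0.1, -12, 0, 0, 0], [0, 0.1, 0.1, -14.8, 0, 0, 0], [0, 0.1, 0.1, -14.8, 0, 0, 0], [-1, 0.1, 0.1, -14.8, 0, 0, 0], [-1, 0.1, 0.1, -14.8, 0, 0, 0], [-1, 0.1, 0.1, -14.8, 0, 0, 0], [-1, 0.1, 0.1, -14.8, 0, 0, 0], [-1, 0.1, 0.1, -12, 0, 0, 0], [-1, 0.1, 0.1, -6, 0, 0, 0], [-1, 0.1, 0.1, -2.3, 0, 0, 0], [-1, 0.1, 0.1, -2.3, 0, 0, 0]]}}

```text
clock: 30.15
ee_pos: [458.8, -152.6, 179.1]
ee_rot: [0.501, 0.497, -0.5, 0.503]
wrist_force: [-0.8, -0.5, -1.0]
grip_width: 22.3
```

```bash
python3 cap.py
```

```text
t 30.15 ee [ 458.8 -152.6  179.1] w 22.3 F [-0.8 -0.5 -1. ]
disc z 154.6 slope [-0.002 -0.003] cap centre rel TCP [-1.5 -0.3] res 0.4
```

{"method": "step_arm", "body": {"steps": [[-1, 6, -0.56, 0, 0, 0, 0], [-1, 12, -0.56, 0, 0, 0, 0], [-1, 18.8, -0.56, 0, 0, 0, 0], [-1, 18.8, -0.56, 0, 0, 0, 0], [-1, 18.8, -0.56, 0, 0, 0, 0], [-1, 18.8, -0.56, -2, 0, 0, 0], [-1, 18.8, -0.56, -2.7, 0, 0, 0], [-1, 18.8, -0.56, -2.7, 0, 0, 0], [-1, 18.8, -0.56, -2.7, 0, 0, 0]]}}

```text
clock: 31.32
ee_pos: [644.4, -157.0, 148.8]
ee_rot: [0.5, 0.499, -0.5, 0.5]
wrist_force: [-0.8, -0.0, -1.2]
grip_width: 22.5
```

```bash
python3 fit.py 642.5 -158 23
```

```text
t 31.325 ee [ 644.4 -157.   148.8] w 22.5 F [-0.8 -0.  -1.2]
disc z 124.1 slope [-0.009  0.001] cap centre rel TCP [-1.7 -0.3] res 0.6
wrist tube [ 641.48 -158.98] 0.14 494 cap [ 642.65 -157.3 ] 0.16 975 zt 124.5 MOVE [-1.16 -1.68]
scene tube [ 642.13 -158.67] 1.04 227 cap [ 643.28 -156.88] 1.21 118 zt 124.9 MOVE [-1.15 -1.79]
side tube [ 642.14 -157.76] 1.05 198 cap [ 643.93 -156.24] 1.05 91 zt 123.6 MOVE [-1.79 -1.53]
```

{"method": "step_arm", "body": {"steps": [[-1, -0.12, -0.17, 0, 0, 0, 0], [-1, -0.12, -0.17, 0, 0, 0, 0], [-1, -0.12, -0.17, -0.4, 0, 0, 0], [-1, -0.12, -0.17, -0.8, 0, 0, 0], [-1, -0.12, -0.17, -1.1, 0, 0, 0], [-1, -0.12, -0.17, -1.2, 0, 0, 0], [-1, -0.12, -0.17, -1.2, 0, 0, 0]]}}

```text
clock: 32.4
ee_pos: [643.2, -158.4, 136.1]
ee_rot: [-0.5, -0.5, 0.5, -0.5]
wrist_force: [-0.2, 0.8, -1.3]
grip_width: 22.4
```

```bash
python3 fit.py 642.5 -158 23
```

```text
t 32.4 ee [ 643.2 -158.4  136.1] w 22.4 F [-0.2  0.8 -1.3]
disc z 111.4 slope [-0.012  0.001] cap centre rel TCP [-1.8 -0.2] res 0.4
wrist tube [ 641.49 -158.97] 0.15 407 cap [ 641.17 -158.74] 0.15 958 zt 111.5 MOVE [ 0.32 -0.23]
scene tube [ 642.18 -158.63] 0.96 208 cap [ 642.03 -158.55] 1.06 105 zt 111.4 MOVE [ 0.15 -0.08]
side tube [ 642.18 -157.76] 1.05 188 cap [ 642.1  -157.64] 0.99 95 zt 111.0 MOVE [ 0.08 -0.12]
```

It is going into tube a, with no force so far.

{"method": "step_arm", "body": {"steps": [[-1, 0.02, -0.01, -0.3, 0, 0, 0], [-1, 0.02, -0.01, -0.6, 0, 0, 0], [-1, 0.02, -0.01, -0.9, 0, 0, 0], [-1, 0.02, -0.01, -1.2, 0, 0, 0], [-1, 0.02, -0.01, -1.5, 0, 0, 0], [-1, 0.02, -0.01, -1.7, 0, 0, 0], [-1, 0.02, -0.01, -1.8, 0, 0, 0], [-1, 0.02, -0.01, -1.9, 0, 0, 0], [-1, 0.02, -0.01, -1.9, 0, 0, 0]]}}

```text
clock: 33.72
ee_pos: [643.4, -158.6, 121.8]
ee_rot: [-0.5, -0.5, 0.5, -0.5]
wrist_force: [-9.4, 2.7, 17.1]
grip_width: 22.2
```

```bash
python3 fit.py 642.5 -158 23
```

```text
t 33.725 ee [ 643.4 -158.6  121.8] w 22.2 F [-9.4  2.7 17.1]
disc z 97.2 slope [-0.011  0.001] cap centre rel TCP [-1.8 -0.2] res 0.3
wrist tube [ 641.49 -158.99] 0.15 155 cap [ 641.3  -158.79] 0.16 572 zt 97.1 MOVE [ 0.19 -0.21]
scene tube [ 642.26 -158.69] 1.0 144 cap [ 642.14 -158.75] 0.99 61 zt 97.3 MOVE [0.12 0.05]
side tube [ 642.26 -157.57] 0.95 136 cap [ 642.52 -157.65] 1.38 59 zt 96.7 MOVE [-0.26  0.07]
```

{"method": "step_arm", "body": {"steps": [[-1, 0, 0, -0.1, 0, 0, 0], [-1, 0, 0, -0.1, 0, 0, 0], [0, 0, 0, 0.1, 0, 0, 0], [0, 0, 0, 0.2, 0, 0, 0], [0, 0, 0, 0.2, 0, 0, 0], [0, 0, 0, 6, 0, 0, 0], [0, -5, -3, 12, 0, 0, 0], [0, -10, -7, 12, 0, 0, 0], [0, -15, -11, 12, 0, 0, 0], [0, -21.4, -15.1, 12, 0, 0, 0], [0, -21.4, -15.1, 12, 0, 0, 0], [0, -21.4, -15.1, 12, 0, 0, 0]]}}

```text
clock: 35.42
ee_pos: [427.7, -310.8, 236.9]
ee_rot: [-0.501, -0.499, 0.501, -0.498]
wrist_force: [-0.7, 1.1, 0.3]
grip_width: 42.5
```

```bash
python3 look.py scene; cat > mal.py <<'E'
from fit import *
def mallet(n="wrist",save=None,box=(350,600,-450,-230)):
    s=env.state(); print(s["clock"],s["ee_pos"].round(1),s["wrist_force"].round(1),round(s["grip_width"],1))
    im,p=cloud(n); hsv=cv2.cvtColor(im,cv2.COLOR_BGR2HSV).astype(int); H,S,V=hsv[...,0],hsv[...,1],hsv[...,2]; z=p[...,2]
    if save: cv2.imwrite(save,im)
    bx=(p[...,0]>box[0])&(p[...,0]<box[1])&(p[...,1]>box[2])&(p[...,1]<box[3])
    hd=max(blobs(bx&(V<90)&(z>74)&(z<84)),key=lambda b:b.sum()); q=p[hd]; c,r=cv2.minEnclosingCircle(q[:,:2].astype(np.float32)); print("head top",np.round(c,1),round(r,1),np.median(q[:,2]).round(1))
    wd=max(blobs(bx&(H>10)&(H<28)&(V>120)&(S<170)&(z>48)&(z<62)),key=lambda b:b.sum()); q=p[wd][:,:2]
    m=q.mean(0); u=np.linalg.svd(q-m,full_matrices=False)[2][0]; u*=np.sign(u[0]); t=(q-m)@u; w=(q-m)@[-u[1],u[0]]
    print("handle mid",m.round(1),"dir",u.round(3),"yaw",np.arctan2(u[1],u[0]).round(3),"ends",(m+t.min()*u).round(1),(m+t.max()*u).round(1),"width",np.percentile(w,[2,98]).round(1),"z",np.median(p[wd][:,2]).round(1))
    return np.array(c),u
if __name__=="__main__": mallet(save="pics/m1.png")
E
python3 mal.py
```

```text
35.425 [ 427.7 -310.8  236.9] [-0.7  1.1  0.3] 42.5
scene cap [ 641.8 -159.1] 1.69 122 topmid [ 643.9 -158.6   97.9] top 97.9 slope [0.005 0.009]
scene cap [634.9  53. ] 1.77 133 topmid [638.9  53.5  97.8] top 97.9 slope [-0.008 -0.007]
scene cap [639.9 157. ] 1.41 124 topmid [644.4 157.7  97.9] top 97.9 slope [-0.008  0.004]
35.475 [ 428.9 -310.1  237. ] [-0.5 -0.5  1.2] 42.9
head top [ 484.  -337.9] 23.4 77.2
handle mid [ 412.1 -312.2] dir [ 0.943 -0.334] yaw -0.34 ends [ 359.5 -293.6] [ 461.1 -329.6] width [-9.8  9.2] z 52.9
```

View pics/m1.png

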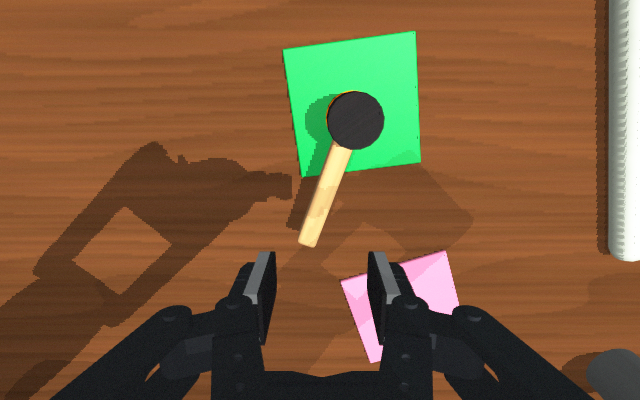

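{"method": "step_arm", "body": {"steps": [[0, 1.8, -1.4, -3, 0, 0, -0.17], [0, 1.8, -1.4, -7, 0, 0, -0.34], [0, 1.8, -1.4, -10, 0, 0, -0.34], [0, 1.8, -1.4, -10, 0, 0, -0.34], [0, 1.8, -1.4, -13, 0, 0, -0.34], [0, 1.8, -1.4, -16, 0, 0, -0.34], [0, 1.8, -1.4, -19.6, 0, 0, -0.34], [0, 1.8, -1.4, -19.6, 0, 0, -0.34], [0, 1.8, -1.4, -19.6, 0, 0, -0.34]]}}

```text
clock: 36.65
ee_pos: [449.1, -324.5, 43.3]
ee_rot: [0.578, 0.407, -0.577, 0.409]
wrist_force: [0.2, -0.7, 0.7]
grip_width: 43.0
```

```bash
python3 - <<'E'
from mal import *
s=env.state(); print(s["ee_pos"].round(1),s["wrist_force"].round(1),R.from_quat(s["ee_rot"]).as_matrix()[:,2].round(3))
im,p=cloud("wrist"); cv2.imwrite("pics/m2.png",im)
E
```

```text
[ 449.1 -324.5   43.3] [ 0.2 -0.7  0.7] [-0.334 -0.943  0.001]
```

View pics/m2.png

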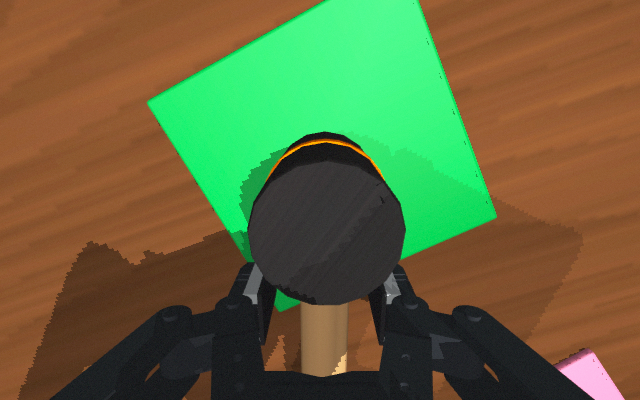

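{"method": "step_arm", "body": {"steps": [[0, -0.38, 0.13, -0.2, 0, 0, 0], [0, -0.38, 0.13, -0.2, 0, 0, 0], [-1, -0.38, 0.13, -0.2, 0, 0, 0], [-1, -0.38, 0.13, -0.2, 0, 0, 0], [-1, -0.38, 0.13, -0.2, 0, 0, 0], [-1, -0.38, 0.13, -0.2, 0, 0, 0], [-1, -0.38, 0.13, -0.2, 0, 0, 0], [-1, -0.38, 0.13, 1, 0, 0, 0], [-1, -0.38, 0.13, 4, 0, 0, 0], [-1, -0.38, 0.13, 10, 0, 0, 0], [-1, -0.38, 0.13, 10, 0, 0, 0], [-1, -0.38, 0.13, 10, 0, 0, 0]], "grip_force": 110}}

```text
clock: 38.2
ee_pos: [443.1, -321.5, 140.7]
ee_rot: [-0.578, -0.408, 0.578, -0.407]
wrist_force: [-0.3, 0.5, -2.9]
grip_width: 18.7
```

```bash
cat > mh.py <<'E'
from fit import *
def head():
    s=env.state(); e=s["ee_pos"]; print("t",s["clock"],"ee",e.round(1),"w",round(s["grip_width"],1),"F",s["wrist_force"].round(1))
    im,p=cloud("wrist"); V=im.max(-1); z=p[...,2]
    d=np.array([.943,-.334]); rel=p[...,:2]-e[:2]; a=rel@d
    m=(V<100)&(z>e[2]+20)&(z<e[2]+50)&(a>18)&(a<75)&(abs(rel@[.334,.943])<30)
    b=max(blobs(m),key=lambda b:b.sum()); q=p[b]; c,r=cv2.minEnclosingCircle(q[:,:2].astype(np.float32))
    sl=np.linalg.lstsq(np.c_[q[:,:2]-c,np.ones(len(q))],q[:,2],rcond=None)[0]
    print("head centre",np.round(c,1),"r",round(r,1),"along",((np.array(c)-e[:2])@d).round(1),"top-ee",(sl[2]-e[2]).round(1),"slope along/across",(sl[:2]@d).round(3),(sl[:2]@[.334,.943]).round(3))
    return im
if __name__=="__main__": head()
E
python3 mh.py
```

```text
t 38.2 ee [ 443.1 -321.5  140.7] w 18.7 F [-0.3  0.5 -2.9]
head centre [ 483.2 -336.7] r 24.0 along 42.9 top-ee 36.9 slope along/across -0.044 -0.0
```

{"method": "step_arm", "body": {"steps": [[-1, 0, 2, 5, 0, 0, 0], [-1, 0, 6, 9, 0, 0, 0], [-1, 0, 12, 9, 0, 0, 0], [-1, 0, 18, 9, 0, 0, 0], [-1, 0, 24, 9, 0, 0, 0], [-1, 0, 30, 9, 0, 0, 0], [-1, 0, 36, 9, 0, 0, 0], [-1, 0, 42, 9, 0, 0, 0], [-1, 1, 48, 9, 0, 0, 0], [-1, 2, 54, 9, 0, 0, 0], [-1, 2.4, 58, 9, 0, 0, 0], [-1, 2.4, 58, 9, 0, 0, 0]]}}

```text
clock: 39.75
ee_pos: [465.9, 259.9, 228.4]
ee_rot: [-0.575, -0.41, 0.578, -0.408]
wrist_force: [-0.0, -0.7, -3.0]
grip_width: 18.6
```

```bash
python3 - <<'E'
from mh import *
im=head(); cv2.imwrite("pics/m4.png",im)
im,p=cloud("wrist"); hsv=cv2.cvtColor(im,cv2.COLOR_BGR2HSV).astype(int); z=p[...,2]
for b in blobs(((hsv[...,0]<6)|(hsv[...,0]>174))&(hsv[...,1]>150)&(z>110)&(z<140)):
    q=p[b]; c,r=cv2.minEnclosingCircle(q[:,:2].astype(np.float32)); print("red",np.round(c,1),r,np.median(q[:,2]))
E
```

```text
t 39.75 ee [465.9 259.9 228.4] w 18.6 F [-0.  -0.7 -3. ]
head centre [506.2 244.9] r 23.9 along 43.0 top-ee 36.8 slope along/across -0.047 -0.004
red [506.6 355.1] 14.04284954071045 131.11110365150836
```

View pics/m4.png

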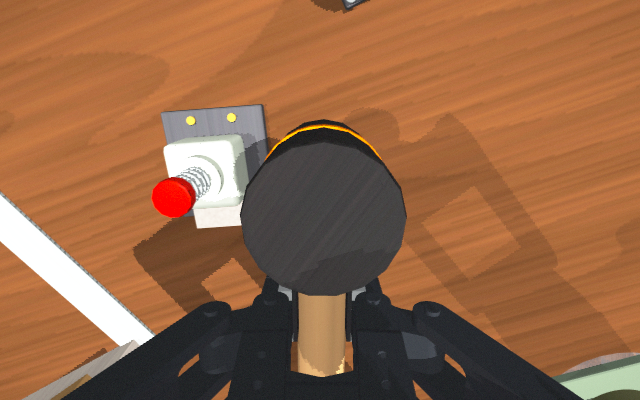

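{"method": "step_arm", "body": {"steps": [[-1, 0, 5.5, 0, 0, 0, 0], [-1, 0, 11, 0, 0, 0, 0], [-1, 0, 11, 0, 0, 0, 0], [-1, 0, 11, -2, 0, 0, 0], [-1, 0, 11, -4.1, 0, 0, 0], [-1, 0, 11, -4.1, 0, 0, 0], [-1, 0, 11, -4.1, 0, 0, 0]]}}

```text
clock: 40.72
ee_pos: [468.2, 366.6, 190.6]
ee_rot: [0.578, 0.407, -0.578, 0.407]
wrist_force: [0.3, 0.8, -1.8]
grip_width: 18.7
```

```bash
python3 - <<'E'
from mh import *
head()
im,p=cloud("side"); cv2.imwrite("pics/m5.png",cv2.resize(im[250:400,200:400],None,fx=3.5,fy=3.5))
E
```

```text
t 40.725 ee [468.2 366.6 190.6] w 18.7 F [ 0.3  0.8 -1.8]
head centre [508.2 351.4] r 23.8 along 42.9 top-ee 37.0 slope along/across -0.043 -0.001
```

View pics/m5.png

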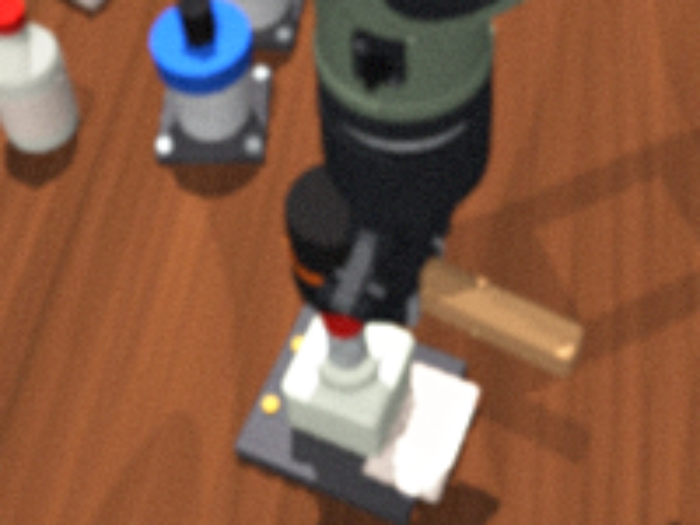

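{"method": "step_arm", "body": {"steps": [[-1, -0.1, 0.3, 0, 0, 0, 0], [-1, -0.1, 0.3, 0, 0, 0, 0], [-1, -0.1, 0.3, -4.6, 0, 0, 0], [-1, -0.1, 0.3, -4.6, 0, 0, 0]]}}

```text
clock: 41.32
ee_pos: [465.6, 370.0, 142.4]
ee_rot: [-0.576, -0.408, 0.579, -0.408]
wrist_force: [-2.1, -1.3, 2.4]
grip_width: 18.5
```

```bash
python3 - <<'E'
from mh import *
head()
im,p=cloud("side"); hsv=cv2.cvtColor(im,cv2.COLOR_BGR2HSV).astype(int); z=p[...,2]
m=((hsv[...,0]<6)|(hsv[...,0]>174))&(hsv[...,1]>120)&(abs(p[...,1]-357)<30)&(abs(p[...,0]-508)<30)
print(m.sum(), np.percentile(z[m],[2,50,98]))
E
```

```text
t 41.325 ee [465.6 370.  142.4] w 18.5 F [-2.1 -1.3  2.4]
head centre [505.5 354.9] r 24.0 along 42.7 top-ee 37.0 slope along/across -0.044 -0.005
5 [136.83282299 155.28300074 172.61482432]
```

{"method": "step_arm", "body": {"steps": [[-1, 0, 0, 5, 0, 0, 0], [-1, 0, 0, 9.5, 0, 0, 0], [-1, 0, -4, 9.5, 0, 0, 0], [-1, -2, -10, 9.5, 0, 0, 0], [-1, -2, -16, 9.5, 0, 0, 0], [-1, -2, -22, 9.5, 0, 0, 0], [-1, -2, -28, 9.5, 0, 0, 0], [-1, -2, -34, 9.5, 0, 0, 0], [-1, -2, -40, 9.5, 0, 0, 0], [-1, -2, -46, 9.5, 0, 0, 0], [-1, -2, -52, 9.5, 0, 0, 0], [-1, -2, -58, 9.5, 0, 0, 0]]}}

```text
clock: 42.92
ee_pos: [446.8, -211.4, 241.0]
ee_rot: [0.578, 0.407, -0.577, 0.409]
wrist_force: [1.7, 0.3, -2.0]
grip_width: 18.1
```

{"method": "step_arm", "body": {"steps": [[-1, 0, -6, 0, 0, 0, 0], [-1, 0, -11.3, 0, 0, 0, 0], [-1, 0, -11.3, 0, 0, 0, 0], [-1, 0, -11.3, -5, 0, 0, 0], [-1, 0, -11.3, -9.5, 0, 0, 0], [-1, 0, -11.3, -9.5, 0, 0, 0], [-1, 0, -11.3, -9.5, 0, 0, 0]]}}

```text
clock: 43.8
ee_pos: [447.9, -322.7, 146.5]
ee_rot: [0.578, 0.407, -0.577, 0.409]
wrist_force: [1.0, -0.7, -2.0]
grip_width: 18.6
```

```bash
python3 - <<'E'
from mh import *
im=head()
im,p=cloud("side"); hsv=cv2.cvtColor(im,cv2.COLOR_BGR2HSV).astype(int); z=p[...,2]
m=((hsv[...,0]<6)|(hsv[...,0]>174))&(hsv[...,1]>120)&(abs(p[...,1]-357)<30)&(abs(p[...,0]-508)<30)
print("pin",m.sum(), np.percentile(z[m],[2,50,98]))
im,p=cloud("wrist"); hsv=cv2.cvtColor(im,cv2.COLOR_BGR2HSV).astype(int); z=p[...,2]
m=(hsv[...,0]>50)&(hsv[...,0]<75)&(hsv[...,1]>150)&(z<15); q=p[m]; print("mat",cv2.minAreaRect(q[:,:2].astype(np.float32)),np.median(q[:,2]))
E
```

```text
t 43.8 ee [ 447.9 -322.7  146.5] w 18.6 F [ 1.  -0.7 -2. ]
head centre [ 487.9 -337.8] r 23.9 along 42.7 top-ee 37.1 slope along/across -0.04 -0.002
pin 169 [124.19364299 130.9213256  133.4812256 ]
mat ((490.1878662109375, -344.27630615234375), (129.3353729248047, 129.59207153320312), 7.0334296226501465) 5.256917247246008
```

{"method": "step_arm", "body": {"steps": [[-1, 0, 0, -5, 0, 0, 0], [-1, 0, 0, -8, 0, 0, 0], [-1, 0, 0, -9.5, 0, 0, 0], [-1, 0, 0, -10.0, 0, 0, 0], [-1, 0, 0, -10.4, 0, 0, 0], [-1, 0, 0, -10.4, 0, 0, 0], [-1, 0, 0, -10.4, 0, 0, 0]]}}

```text
clock: 44.82
ee_pos: [447.2, -322.9, 41.2]
ee_rot: [0.578, 0.407, -0.578, 0.408]
wrist_force: [-0.6, -0.6, -2.4]
grip_width: 18.6
```

{"method": "step_arm", "body": {"steps": [[-1, 0, 0, -0.1, 0, 0, 0], [-1, 0, 0, -0.1, 0, 0, 0], [-1, 0, 0, -0.2, 0, 0, 0], [-1, 0, 0, -0.2, 0, 0, 0]]}}

```text
clock: 45.32
ee_pos: [447.0, -322.7, 39.9]
ee_rot: [-0.578, -0.408, 0.578, -0.408]
wrist_force: [-3.1, 3.1, 7.7]
grip_width: 18.7
```

Contact, about 10 N. Now I open slowly and go straight up.

{"method": "step_arm", "body": {"steps": [[-1, 0, 0, 0.05, 0, 0, 0], [-0.3, 0, 0, 0.05, 0, 0, 0], [0, 0, 0, 0.05, 0, 0, 0], [0, 0, 0, 0.05, 0, 0, 0], [0, 0, 0, 0.05, 0, 0, 0], [0, 0, 0, 2, 0, 0, 0], [0, 0, 0, 6, 0, 0, 0], [0, 0, 0, 12, 0, 0, 0], [0, -2, 2, 18, 0, 0, 0], [0, -2, 2, 18, 0, 0, 0], [0, -2, 2, 18, 0, 0, 0]]}}

```text
clock: 46.7
ee_pos: [426.6, -302.2, 218.4]
ee_rot: [0.578, 0.408, -0.578, 0.408]
wrist_force: [-0.7, -1.0, -0.3]
grip_width: 42.4
```

```bash
python3 - <<'E'
from mal import *
from look import caps
mallet(); mallet("scene"); caps(["scene","side"])
im,p=cloud("scene"); cv2.imwrite("pics/end.png",im)
hsv=cv2.cvtColor(im,cv2.COLOR_BGR2HSV).astype(int); z=p[...,2]
m=((hsv[...,0]<6)|(hsv[...,0]>174))&(hsv[...,1]>120)&(abs(p[...,1]-357)<30)&(abs(p[...,0]-508)<30); print("pin",np.percentile(z[m],[50,98]))
E
```

```text
46.7 [ 426.6 -302.2  218.4] [-0.7 -1.  -0.3] 42.4
head top [ 486.8 -337.5] 23.6 77.2
handle mid [ 415.9 -311.4] dir [ 0.938 -0.347] yaw -0.354 ends [ 363.8 -292.1] [ 463.6 -329. ] width [-9.6  9.3] z 52.9
46.75 [ 426.1 -301.8  217.1] [-0.2 -0.4 -0.3] 42.8
head top [ 491.2 -336.6] 23.2 77.9
handle mid [ 415.2 -306.8] dir [ 0.946 -0.325] yaw -0.331 ends [ 366.2 -289.9] [ 467.6 -324.8] width [-11.9   8.9] z 52.7
46.8 [ 425.9 -301.6  216.3] [-0.3  0.4  0.4] 42.8
scene cap [ 642.2 -159.1] 1.76 118 topmid [ 644.2 -158.1   97.9] top 97.9 slope [-0.005  0.01 ]
scene cap [634.7  53. ] 2.16 125 topmid [638.8  52.9  98.1] top 98.1 slope [0.009 0.006]
scene cap [639.7 157.1] 2.07 134 topmid [645.1 157.3  97.9] top 97.9 slope [ 0.002 -0.   ]
side cap [ 642.4 -158.4] 1.88 102 topmid [ 640.8 -155.3   97. ] top 97.0 slope [0.    0.006]
side cap [635.3  53.7] 2.67 137 topmid [635.   56.1  97.4] top 97.4 slope [0.004 0.004]
side cap [640.6 157.5] 1.54 136 topmid [640.1 159.7  97.6] top 97.6 slope [ 0.005 -0.   ]
pin [130.97761142 133.82311556]
```

View pics/end.png

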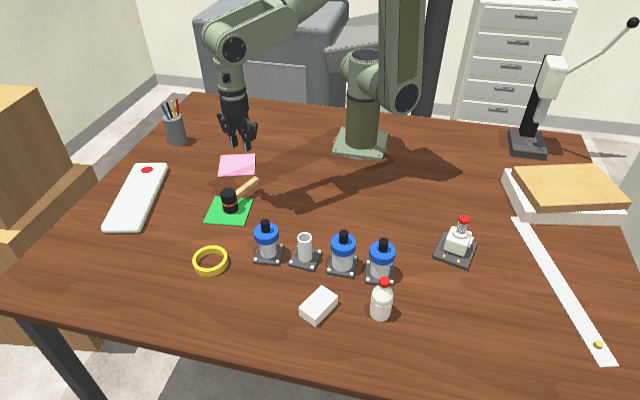

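The picture shows everything in its place: caps on the tubes at (266,235), (343,245) and (381,252), the tube at (305,250) open, the mallet upright on the mat at (229,203), and the pin up at (463,219).

```bash
python3 -c "
from station import env
print(env.sign_off())"
```

```text
the job is handed in; nothing more can be done
None
```

All three caps on the bench are home on their tubes, the punch pin was struck and sprang back, and the mallet is standing on its head on the green mat. I handed the job in at about 47 s. The hand-in reports no verdict, so the figures below are my own last measurements.

- **Caps:** they went on the 46, 52 and 58 mm tubes, and the 40 mm tube stays open. The first cap did not enter the 46 and 58 mm tubes; its first try at the 52 mm tube stopped 20 mm short because it was about 3 mm off centre. Re-aligned, it went home there. The disc tops read 97 to 98 mm (98 mm is home), the tilt is under about 0.012 rad, and the last fits before release put each cap within about 1 mm of its tube's centre.
- **Punch:** the pin was driven about 24 mm down in one row of 46 mm, at roughly 0.35 m/s by the commanded motion. I did not measure the pin's speed directly. It reads about 131 mm again, so it is up.
- **Mallet:** the head's centre is about 7 mm from the mat's centre. Its top reads 77 to 78 mm, which fits standing flat on its head.
- **Disagreements and unchecked points:**
  - The wrist camera showed up to 0.025 rad of tilt on held caps, but the fixed cameras showed none, so I took that as camera bias.
  - The scene and wrist cameras differ by about 4 mm on the mallet head, well within the limit.
  - I checked the tape, glue and cards by eye in the last picture only, and they look unmoved.

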